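# Third hand for a shelving tie bracket

## Robot

A 6-joint arm with a two-finger parallel gripper is mounted at the origin on the work surface. World frame = base frame: x ahead of the robot, y to its left, z up, the work surface at z = 0. Lengths are in m, angles in rad, forces in N, time in s.
With the tool pointing down it reaches from about 0.375 to 0.925 m from the base axis. Payload 5.7 kg.
Tool frame: the origin (TCP) lies on the mounting face of the last link; the fingertips stand 182 mm ahead of it and the grasp point (between the pads) lies 163 mm ahead of it; z points along the fingers, x is the direction in which the jaws open and shut, and the axes are right-handed (so a half turn about z gives the same grasp; the last joint's range is limited). The gripper opens to 88 mm and grips with 3 to 60 N. Pads are 20 mm wide; open, the fingers measure 115 mm over their backs; the gripper's body (75 mm by 178 mm) begins 61 mm behind the grasp point.
Start: joints at [-1.313, 0.359, 1.51, -0, 1.272, -0.115], TCP at [0.219, -0.559, 0.405] pointing down, gripper open.
Joint ranges: [-2.97, 2.97], [-1.01, 2.36], [0.21, 2.38], [-0.96, 4.11], [0.2, 2.71], [-2.98, 2.98]. Speed limits (rad/s): [2.39, 2.39, 3.14, 3.14, 3.14, 3.14].

## Interface

Orientations are given as a 3x3 rotation matrix whose columns are the frame's x, y, z axes.
In Python, from station import monitor, viewer, env, spotter gives the robot as it stands.
- The arm moves only by the shell command python3 -m inch 'ROWS'. ROWS is text: rows parted by semicolons, each of 7 numbers parted by spaces: the shift along the tool's x, y, z as a fraction of full scale, then the turn, a rotation vector about the tool's x, y, z as a fraction of full scale, then the opening, from 0 (shut) to 1 (fully open). In form: tx ty tz rx ry rz grip; .... A call has 1 to 20 rows; each row shifts and turns the pose as measured when the row begins, along the tool's axes as they then stand; what a row does not reach is not made up. Full scale, the value 1, is 0.5 m for a shift and 90 degrees for a turn. A row lasts 1/12 s, in which the tool goes at most 41.7 mm and 7.16 degrees, less where a joint would pass 70% of its speed; a pose out of reach is approached as far as the arm can. A call with a number of a shift or a turn outside -1 to 1 is refused whole. A call with a gripper value outside its range is refused whole. The fingers move at their own pace and stop on an object; the grip force is fixed at half the most. Time passes only in rows, so rows that do not move let the fingers close. It gives the time, the measured TCP pose, the force and the opening at its end, in the units of the state.
- monitor.sense(): the state, without advancing time (a new reading comes with each control period).
- viewer.get_image(name): name is "scene" or "top" or "wrist"; returns a dict with "img" (400x640x3 uint8, red, green, blue), "vertical_fov" (degrees; the focal length in pixels is half the picture's height over the tangent of half this angle, whatever the lens; pixels are square), "cx", "cy" (the principal point, pixels), "cam_to_world" (4x4, takes a point from camera to world coordinates). Camera axes: x right, y down, z forward; pixel columns grow to the right and rows downward; lengths in m; the calibration is good to about 2 mm. A picture is of the moment at which its call begins. There is no depth.
- env.finish_job(): hands the job in, once; it reports no verdict.
Trained networks look in the newest picture that a camera, given by its name, has taken for a name from the list of things; names that differ only in an ending like _2 or _b are one class to them, and where a whole thing is asked for, a point or a joint stands for the part that bears it (a point fixed in the world has none). Each returns a list of dicts, best first, with "conf" (0 to 1); they miss things now and then, are a little off and sometimes report something else, mostly with a low value. They report only what shows in the picture. A call takes as long as a camera call. They do not tell look-alikes from the thing itself.
- spotter.find_in(label, camera): "rect" ([left, top, width, height] in pixels, round what is visible of it).
- spotter.trace(label, camera): "pixels" (400x640 bool, what is visible of it) and "rect" ([left, top, width, height] in pixels, round what is visible of it).
- spotter.tip_of(label, camera): "pixel" ([row, column] in pixels: a listed point, or the origin of a listed thing).
The state is a dict: "clock": time; "joints": joint angles; "dq": joint speeds; "joint_efforts": joint torques, N m; "ee_pos": TCP position; "ee_rot": TCP orientation; "ft_force": force on the tool from outside, world axes, zero at the start; "moment": the same for the moment, N m; "finger_gap": finger opening in m.
Only numpy, scipy, OpenCV 4.12 (cv2) and the standard library are available. Lean on these libraries where they do the work, as an engineer would, in place of code of your own. Each camera call takes 0.05 s, during which the arm holds its last target.

## Task

Pick up the tall bracket with the round hole and hang it upright by that hole on the peg of the assembly stand, its foot towards you. Then be the third hand for a workmate who will bolt it: ease its back flat against the two upright posts of the sprung fence and keep a steady push of about 12 N on it for several seconds, staying between 7 and 17 N and never shoving hard. Finish while still holding it pressed there, and leave the spare bracket, parts bin and wrench where they are.

Things in the scene. Friction and masses are not known exactly. Their poses are not given: they have to be found in the camera images.
- bracket: The bracket to mount: plain aluminium L, 0.6 kg, standing loose on its foot. Upright plate 8 mm thick (x -4 to 4), 120 wide (y), 170 tall (z 0 to 170), with one round hole; pinch it from above by its top 40 mm, across the thickness. The foot, 8 mm thick, 120 wide, reaches from its bottom to x = -74. Origin: bottom of the plate, mid-thickness, mid-width; z up; flat back at x = +4 mm.
- bracket_hole (a point): Centre of the bracket's round hole (20 mm diameter, right through the upright plate along the bracket's x), mid-thickness, 95 mm above the underside of the foot. Axes as the bracket's.
- bracket_tail (a point): Point on the outer edge of the bracket's foot, at x = -74 mm, z = 4 mm of the bracket.
- stand: Assembly stand fixed to the bench, place and heading vary: steel base plate 15 mm thick (x -35 to 165 mm, 190 wide) with a block (50 mm wide, x 80 to 110, top at 155) that carries the peg. Origin: on the bench under the peg, in the plane of the resting fence's front; x: level push direction, away from the robot within 20 degrees; z up.
- fence: Sprung fence: two upright blue posts 24 mm wide (|y| 43 to 67 mm), 25 to 200 mm above the bench, joined by a low bar (65 to 95 mm up). The 86 mm gap between them is open above 155 mm: a finger behind the bracket fits there. Axes as the stand's, origin at the stand's when at rest, so it shows the travel; front faces at its x = 0.
- fence_face (a point): Point on the fence, midway between the posts, in the plane of their front faces, 140 mm above the bench; it moves with the fence. The fence slides along the stand's +x against springs, 0.6 N per mm from rest without preload (12 N at 20 mm), hard stop at 40 mm; lightly damped, nearly no friction.
- peg_root (a point): Point on the axis of the peg, in the plane of the fence's front at rest, 140 mm above the bench. Axes as the stand's.
- peg_tip (a point): Free tip of the peg, 45 mm from peg_root towards -x. The peg is a fixed level steel pin of 12 mm diameter along the stand's x (it does not move with the fence), slightly tapered over its last 5 mm.
- spare: Bystander: a lower aluminium L-bracket, 100 mm tall, 120 mm wide, no hole, foot as on the other. It may stand on either side, trading places with the tall one. Origin and axes as the tall bracket's.
- partsbin: Bystander: open blue plastic parts bin with bolts, 150 x 100 x 75 mm. Origin: centre of its underside.
- wrench: Bystander: a steel wrench lying on the bench, its length along its x.
Mind the look-alikes: they are no part of the job. What is shaped like the bracket but green is not meant.

How it is judged:
By the outcome, as a careful person would: the job done as asked, in the order asked, and still so for the second after the job is handed in, while the arm keeps its last pose, push and grip.
It also fails if it takes over 51 s, if anything falls off the work surface, if the arm or the gripper's body presses on something with over 40 N, if the wrist force passes 120 N, or if a joint passes its speed limit or range.

## Working session

There is one attempt and no reset: what is moved stays moved. The work goes in short steps, Python scripts to look and compute and a shell command to move; the robot and the scene stay as the last step left them, time stands still between calls to the robot, and variables do not carry over. Pictures are saved under pics/ and viewed, and the job is handed in when it is done.

```bash
ls; mkdir -p pics; python3 - <<'E'
from station import monitor, viewer, env, spotter
import cv2
s=monitor.sense()
for k,v in s.items(): print(k,v)
for n in ["scene","top","wrist"]:
    d=viewer.get_image(n); cv2.imwrite(f"pics/{n}0.png",d["img"][:,:,::-1]); print(n,d["vertical_fov"],d["cx"],d["cy"],d["cam_to_world"])
    for l in ["bracket","bracket_hole","bracket_tail","stand","fence","fence_face","peg_root","peg_tip","spare"]:
        print(l,[(round(r["conf"],2),[round(float(x)) for x in r["pixel"]]) for r in spotter.tip_of(l,n)], [(round(r["conf"],2),[round(float(x)) for x in r["rect"]]) for r in spotter.find_in(l,n)] if l in("bracket","spare","stand") else '')
E
```

```text
pics
clock 0.0
joints [-1.31311138e+00  3.59473883e-01  1.51144016e+00  1.36134190e-05
  1.27250191e+00 -1.15105363e-01]
dq [ 1.16513334e-03 -1.45680022e-03 -1.00413322e-05  1.10275901e-03
  3.42102573e-07  5.73746881e-04]
joint_efforts [ 1.91098290e-03 -5.15362859e+01 -2.70720255e+01  6.78028911e-02
  3.50729492e-02 -1.57282539e-04]
ee_pos [ 0.21842696 -0.55843275  0.40382489]
ee_rot [[ 3.64211360e-01 -9.31316209e-01 -4.52070563e-04]
 [-9.31314560e-01 -3.64211573e-01  1.76641009e-03]
 [-1.80973567e-03 -2.22326722e-04 -9.99998338e-01]]
ft_force [-0.65402568 -0.16652596  0.59404288]
moment [-0.0101164  -0.00653876  0.02518719]
finger_gap 0.0877224131979255
scene 51.216551028544544 316.5975187293991 198.13845778444897 [[-0.25826415  0.64313415 -0.72088702  1.42890764]
 [ 0.96591069  0.18563644 -0.18043183  0.31540427]
 [ 0.01778103 -0.74291155 -0.66915339  0.97207396]
 [ 0.          0.          0.          1.        ]]
bracket [(0.95, [286, 472]), (0.76, [262, 346]), (0.64, [210, 272]), (0.62, [225, 383])] [(0.95, [441, 230, 60, 73]), (0.68, [366, 183, 45, 51]), (0.56, [317, 210, 51, 6
[... 1080 characters left out ...]
[179, 249])] 
stand [(0.94, [191, 348])] [(0.82, [324, 146, 56, 60])]
fence [(0.82, [194, 347])] 
fence_face [(0.77, [186, 351])] 
peg_root [(0.7, [187, 352])] 
peg_tip [(0.77, [196, 351])] 
spare [(0.82, [235, 416])] [(0.84, [401, 231, 40, 31])]
wrist 61.113688547636514 321.22602550655097 202.29684644261434 [[ 3.65597191e-01 -8.96044419e-01 -2.51879126e-01  2.87759806e-01]
 [-9.30773026e-01 -3.51805549e-01 -9.94707450e-02 -5.32403888e-01]
 [ 5.17731573e-04  2.70808521e-01 -9.62633096e-01  3.86390489e-01]
 [ 0.00000000e+00  0.00000000e+00  0.00000000e+00  1.00000000e+00]]
bracket [] []
bracket_hole [] 
bracket_tail [] 
stand [] []
fence [] 
fence_face [] 
peg_root [] 
peg_tip [] 
spare [] []
```

View pics/scene0.png

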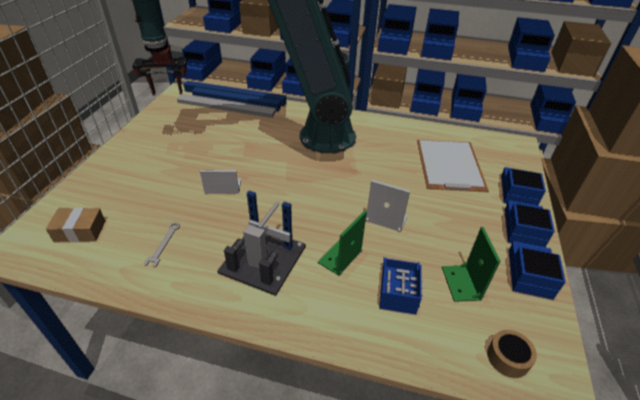

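View pics/top0.png

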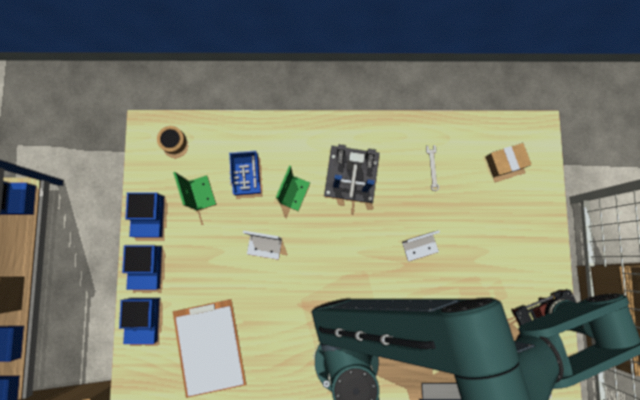

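```bash
python3 - <<'E'
import cv2
a=cv2.imread("pics/scene0.png");cv2.imwrite("pics/sc_c.png",cv2.resize(a[150:310,180:520],(800,376),interpolation=cv2.INTER_CUBIC))
a=cv2.imread("pics/top0.png");cv2.imwrite("pics/tp_c.png",cv2.resize(a[130:280,150:460],None,fx=2.5,fy=2.5,interpolation=cv2.INTER_CUBIC))
E
```

```text
(no output)
```

View pics/sc_c.png

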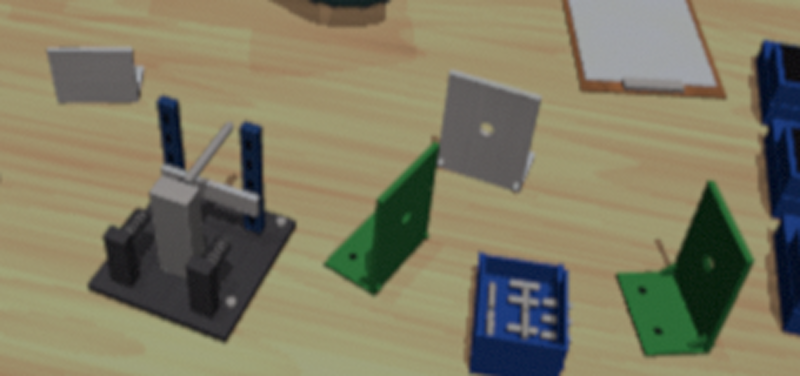

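View pics/tp_c.png

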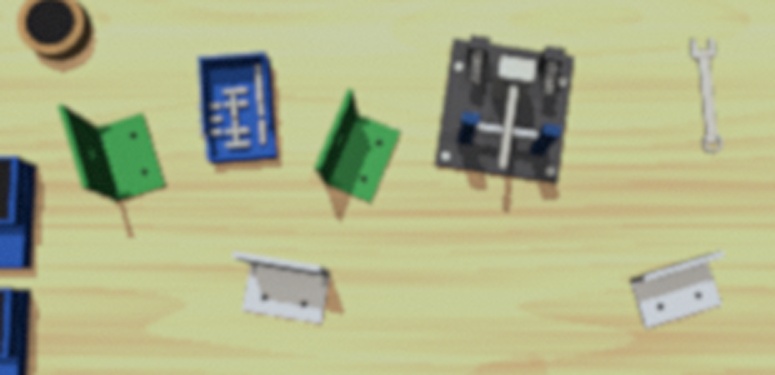

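```bash
cat > h.py <<'E'
from station import monitor, viewer, env, spotter
import numpy as np, cv2
from scipy.optimize import minimize, least_squares
def cam(n):
    d=viewer.get_image(n); f=200/np.tan(np.radians(d["vertical_fov"]/2))
    d["K"]=(f,d["cx"],d["cy"]); d["n"]=n; return d
def proj(d,P):
    T=np.linalg.inv(d["cam_to_world"]); p=np.atleast_2d(P)@T[:3,:3].T+T[:3,3]; f,cx,cy=d["K"]
    return np.c_[f*p[:,0]/p[:,2]+cx, f*p[:,1]/p[:,2]+cy]
def ray(d,col,row):
    f,cx,cy=d["K"]; R=d["cam_to_world"]; v=R[:3,:3]@np.array([(col-cx)/f,(row-cy)/f,1]); return R[:3,3],v/np.linalg.norm(v)
def atz(d,col,row,z):
    o,v=ray(d,col,row); return o+v*(z-o[2])/v[2]
def tri(l):
    A=np.zeros((3,3));b=np.zeros(3)
    for o,v in l:
        M=np.eye(3)-np.outer(v,v);A+=M;b+=M@o
    x=np.linalg.solve(A,b); return x,[np.linalg.norm((np.eye(3)-np.outer(v,v))@(x-o)) for o,v in l]
def box(x0,x1,y0,y1,z0,z1): return np.array([[x,y,z] for x in(x0,x1) for y in(y0,y1) for z in(z0,z1)])/1000
BR=[box(-4,4,-60,60,0,170),box(-74,4,-60,60,0,8)]
FE=[box(0,12,-67,-43,25,200),box(0,12,43,67,25,200)]
def pose(p): # x,y,z,yaw
    c,s=np.cos(p[3]),np.sin(p[3]); return np.array([[c,-s,0],[s,c,0],[0,0,1]]),np.array(p[:3])
def sil(d,boxes,p,S=4):
    R,t=pose(p); m=np.zeros((400*S,640*S),np.uint8)
    for b in boxes:
        h=cv2.convexHull(((proj(d,b@R.T+t)+.5)*S-.5).astype(np.float32)); cv2.fillConvexPoly(m,np.round(h).astype(np.int32),1)
    return cv2.resize(m.astype(np.float32),(640,400),interpolation=cv2.INTER_AREA)
def shot(d,name,crop=None,k=1,draw=()):
    im=d["img"][:,:,::-1].copy()
    if crop: r0,r1,c0,c1=crop
    else: r0,r1,c0,c1=0,400,0,640
    im=cv2.resize(im[r0:r1,c0:c1],None,fx=k,fy=k,interpolation=cv2.INTER_CUBIC)
    for pts in draw:
        for u,v in pts: cv2.circle(im,(int((u-c0+.5)*k),int((v-r0+.5)*k)),2,(0,0,255),-1)
    cv2.imwrite("pics/"+name,im)
E
python3 - <<'E'
from h import *
D={n:cam(n) for n in("scene","top")}
masks={}
s,t=D["scene"],D["top"]
for n,pt in (("scene",(388,205)),("top",(266,240))):
    for r in spotter.trace("bracket",n):
        m=r["pixels"]; print(n,r["conf"],r["rect"],m.sum())
        x,y,w,h=r["rect"]
        if x<=pt[0]<=x+w and y<=pt[1]<=y+h: masks[n]=m.astype(np.float32)
    for r in spotter.trace("fence",n): print("fence",n,r["conf"],r["rect"],r["pixels"].sum()); 
c=atz(t,266,238,0); print(c)
def cost(q):
    e=0
    for n in masks:
        S=sil(D[n],BR,[q[0],q[1],0,q[2]]); e+=np.abs(S-masks[n]).sum()/masks[n].sum()
    return e
best=None
for a in np.linspace(-.5,.5,11):
    r=minimize(cost,[c[0],c[1],a],method="Nelder-Mead",options=dict(initial_simplex=[[c[0],c[1],a],[c[0]+.02,c[1],a],[c[0],c[1]+.02,a],[c[0],c[1],a+.1]],maxiter=120))
    if best is None or r.fun<best.fun: best=r
print(best.x,best.fun)
for l,pa,pb in(("root",(204,385),None),("tip",(200,278),(196,351)),("face",(211,266),(186,351)),("origin",(243,273),(191,348))):
    if pb: print(l,tri([ray(s,pa[1],pa[0]),ray(t,pb[1],pb[0])]))
print(atz(t,352,187,.14),atz(t,351,196,.14))
p=[best.x[0],best.x[1],0,best.x[2]]; R,tt=pose(p)
for n,cr in(("scene",(150,310,360,440)),("top",(210,280,220,320))):
    shot(D[n],f"fit_{n}.png",cr,5 if n=="top" else 4,[proj(D[n],b@R.T+tt) for b in BR])
E
```

```text
scene 0.91 [315.3, 209.8, 49.9, 66.7] 1390
scene 0.84 [367.1, 177.6, 44.2, 53.9] 1717
scene 0.79 [445.5, 226.3, 52.9, 75.4] 2249
fence scene 0.92 [249.1, 192.9, 44.9, 52.3] 746
top 0.82 [177.3, 171.2, 37.1, 37.5] 1004
top 0.69 [245.9, 229.1, 37.3, 30.2] 691
top 0.41 [403.6, 230.3, 33.2, 29.7] 693
fence top 0.71 [332.0, 174.6, 41.6, 20.6] 248
[0.4445326  0.29823857 0.        ]
[ 0.45020666  0.29492406 -0.19018965] 0.16299474239349365
tip (array([ 0.58224472, -0.01157499,  0.14994755]), [np.float64(0.0010128533245667697), np.float64(0.0010128533245667083)])
face (array([ 0.62263786, -0.02334328,  0.13813424]), [np.float64(0.01172885837877033), np.float64(0.011728858378770426)])
origin (array([ 0.62433128, -0.016531  ,  0.00589589]), [np.float64(0.004400291556308308), np.float64(0.0044002915563083654)])
[ 0.61525875 -0.01532489  0.14      ] [ 0.58348113 -0.01148332  0.14      ]
```

```bash
cat > plan.py <<'E'
from h import *
import sys
# plan.py 'x y z h_deg; ...' step -> rows
def plan(wps,step=.038,ang=6.5,grip=1,max_rows=20):
    s=monitor.sense(); p=s["ee_pos"].copy(); R=s["ee_rot"]; h=np.arctan2(R[1,0],R[0,0]); out=[]
    for w in wps:
        q=np.array(w[:3]); g=np.radians(w[3]); n=max(1,int(np.ceil(max(np.linalg.norm(q-p)/step,abs(np.degrees(g-h))/ang))))
        d=(q-p)/n; dh=(g-h)/n
        for i in range(n):
            c,sn=np.cos(h),np.sin(h)
            t=np.array([c*d[0]+sn*d[1], sn*d[0]-c*d[1], -d[2]])/.5
            out.append("%.4f %.4f %.4f 0 0 %.4f %g"%(*t,-np.degrees(dh)/90,grip)); h+=dh
        p=q
    for i in range(0,len(out),max_rows): print("; ".join(out[i:i+max_rows]))
def st():
    s=monitor.sense(); R=s["ee_rot"]
    print("t",round(float(s["clock"]),2),"pos",s["ee_pos"].round(4),"h",round(float(np.degrees(np.arctan2(R[1,0],R[0,0]))),2),"z",R[:,2].round(4),"F",s["ft_force"].round(2),"M",s["moment"].round(2),"gap",round(float(s["finger_gap"]),4))
if __name__=="__main__":
    st()
    if len(sys.argv)>1: plan([[float(a) for a in w.split()] for w in sys.argv[1].split(";")],*[float(a) for a in sys.argv[2:]])
E
python3 plan.py '.40 -.33 .43 -40; .46 -.05 .45 -15; .45 .27 .45 -11'
```

```text
t 2.25 pos [ 0.2185 -0.5588  0.4046] h -68.64 z [-1.e-04  2.e-04 -1.e+00] F [-0.11 -0.28 -0.99] M [-0.02  0.03  0.06] gap 0.0877
-0.0367 -0.0631 -0.0063 0 0 -0.0398 1; -0.0327 -0.0653 -0.0063 0 0 -0.0398 1; -0.0286 -0.0672 -0.0063 0 0 -0.0398 1; -0.0243 -0.0688 -0.0063 0 0 -0.0398 1; -0.0200 -0.0702 -0.0063 0 0 -0.0398 1; -0.0156 -0.0713 -0.0063 0 0 -0.0398 1; -0.0111 -0.0722 -0.0063 0 0 -0.0398 1; -0.0066 -0.0727 -0.0063 0 0 -0.0398 1; -0.0335 -0.0633 -0.0050 0 0 -0.0347 1; -0.0300 -0.0650 -0.0050 0 0 -0.0347 1; -0.0264 -0.0665 -0.0050 0 0 -0.0347 1; -0.0228 -0.0679 -0.0050 0 0 -0.0347 1; -0.0190 -0.0690 -0.0050 0 0 -0.0347 1; -0.0152 -0.0700 -0.0050 0 0 -0.0347 1; -0.0114 -0.0707 -0.0050 0 0 -0.0347 1; -0.0075 -0.0712 -0.0050 0 0 -0.0347 1; -0.0206 -0.0681 -0.0000 0 0 -0.0049 1; -0.0200 -0.0683 -0.0000 0 0 -0.0049 1; -0.0195 -0.0684 -0.0000 0 0 -0.0049 1; -0.0190 -0.0686 -0.0000 0 0 -0.0049 1
-0.0184 -0.0687 -0.0000 0 0 -0.0049 1; -0.0179 -0.0689 -0.0000 0 0 -0.0049 1; -0.0174 -0.0690 -0.0000 0 0 -0.0049 1; -0.0168 -0.0691 -0.0000 0 0 -0.0049 1; -0.0163 -0.0693 -0.0000 0 0 -0.0049 1
```

View pics/fit_scene.png

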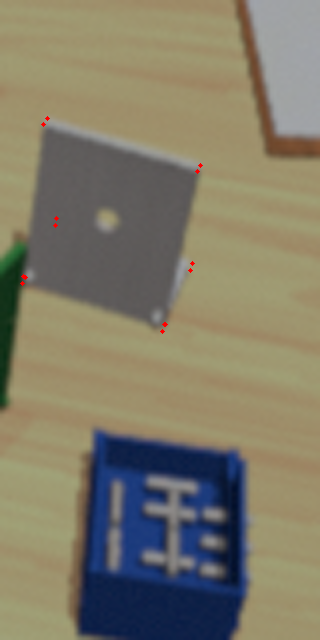

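The fit overlays the silver tall bracket well, with corners at about (371,181), (409,192), (400,232) and (365,220).

```bash
python3 -m inch '-0.037 -0.063 -0.006 0 0 -0.04 1; -0.033 -0.065 -0.006 0 0 -0.04 1; -0.029 -0.067 -0.006 0 0 -0.04 1; -0.024 -0.069 -0.006 0 0 -0.04 1; -0.02 -0.07 -0.006 0 0 -0.04 1; -0.016 -0.071 -0.006 0 0 -0.04 1; -0.011 -0.072 -0.006 0 0 -0.04 1; -0.007 -0.073 -0.006 0 0 -0.04 1; -0.033 -0.063 -0.005 0 0 -0.035 1; -0.03 -0.065 -0.005 0 0 -0.035 1; -0.026 -0.067 -0.005 0 0 -0.035 1; -0.023 -0.068 -0.005 0 0 -0.035 1; -0.019 -0.069 -0.005 0 0 -0.035 1; -0.015 -0.07 -0.005 0 0 -0.035 1; -0.011 -0.071 -0.005 0 0 -0.035 1; -0.008 -0.071 -0.005 0 0 -0.035 1'; python3 plan.py '.45 .22 .45 -11'
```

```text
clock: 3.58
ee_pos: [0.4574, -0.032, 0.4491]
ee_rot: [[0.975, -0.221, 0.007], [-0.221, -0.975, -0.008], [0.009, 0.006, -1.0]]
ft_force: [0.1, -0.5, 0.0]
finger_gap: 0.0878
t 3.58 pos [ 0.4574 -0.032   0.4491] h -12.77 z [ 0.007  -0.008  -0.9999] F [ 0.11 -0.47  0.03] M [-0.03 -0.05  0.02] gap 0.0878
-0.0180 -0.0697 -0.0002 0 0 -0.0028 1; -0.0177 -0.0698 -0.0002 0 0 -0.0028 1; -0.0173 -0.0699 -0.0002 0 0 -0.0028 1; -0.0170 -0.0700 -0.0002 0 0 -0.0028 1; -0.0167 -0.0701 -0.0002 0 0 -0.0028 1; -0.0164 -0.0701 -0.0002 0 0 -0.0028 1; -0.0161 -0.0702 -0.0002 0 0 -0.0028 1
```

```bash
python3 - <<'E'
from h import *
d=cam("wrist"); shot(d,"w1.png"); print(d["cam_to_world"])
for l in ["stand","fence","fence_face","peg_root","peg_tip"]:
    print(l,[(round(r["conf"],2),np.round(r["pixel"],1)) for r in spotter.tip_of(l,"wrist")])
E
```

```text
[[ 0.9755677  -0.21327815 -0.05272653  0.4741794 ]
 [-0.21952758 -0.93683787 -0.27229112  0.0394462 ]
 [ 0.00867753  0.27721335 -0.9607692   0.43046053]
 [ 0.          0.          0.          1.        ]]
stand [(0.94, array([122.4, 446.9]))]
fence [(0.68, array([139.4, 458. ]))]
fence_face [(0.74, array([134.2, 513.8]))]
peg_root [(0.88, array([131.9, 512.7]))]
peg_tip [(0.73, array([136. , 459.8]))]
```

View pics/w1.png

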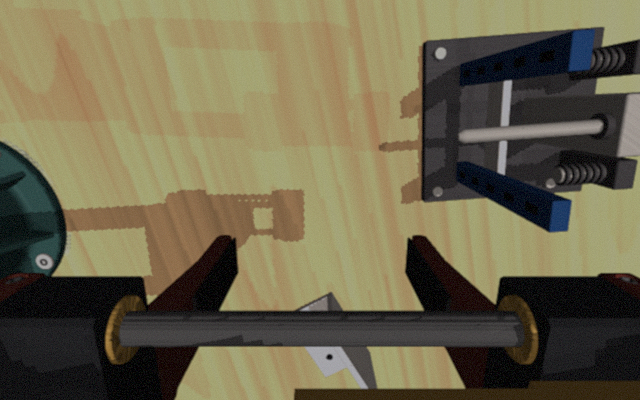

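```bash
python3 - <<'E'
import cv2
a=cv2.imread("pics/w1.png");cv2.imwrite("pics/w1c.png",cv2.resize(a[20:240,400:640],None,fx=3.3,fy=2.7,interpolation=cv2.INTER_CUBIC))
E
```

```text
(no output)
```

View pics/w1c.png

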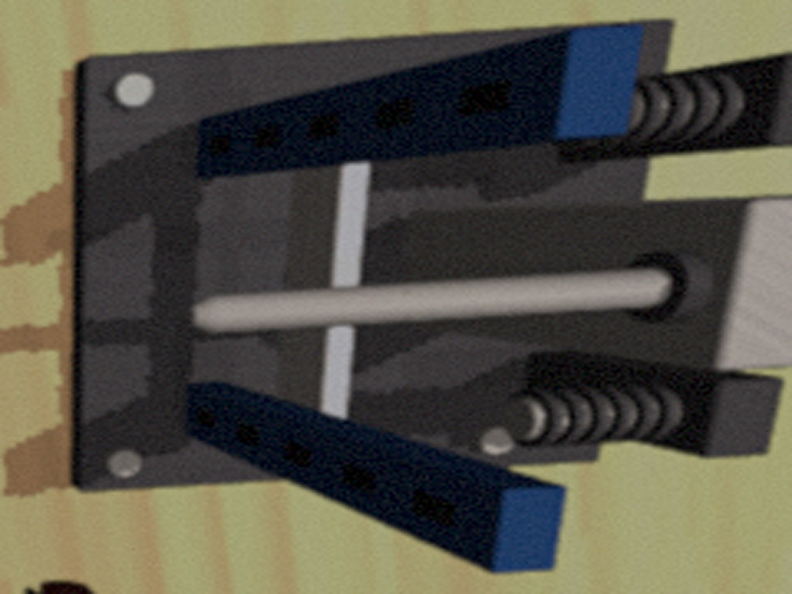

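```bash
cat > fitst.py <<'E'
from h import *
d=cam("wrist")
P=np.array([[-35,95,15],[-35,-95,15],[-45,0,140],[80,0,140],[0,67,200],[0,43,200],[0,-43,200],[0,-67,200],[0,67,25],[0,43,25],[0,-43,25],[0,-67,25]])/1000
U=np.array([[424.8,41.5],[424.2,201.5],[459.1,136.3],[602.4,126.3],[573.6,31.1],[568.5,71.1],[551.5,200.4],[549.7,231.5],[460.6,65.2],[460,85.6],[457.6,161.9],[457.6,181.1]])
def f(q):
    R,t=pose([q[0],q[1],0,q[2]]); return (proj(d,P@R.T+t)-U).ravel()
r=least_squares(f,[.62,-.016,-.1],loss="soft_l1"); print(r.x,np.degrees(r.x[2])); print(f(r.x).reshape(-1,2).round(1))
def g(q):
    R,t=pose([q[0],q[1],q[3],q[2]]); return (proj(d,P@R.T+t)-U).ravel()
r=least_squares(g,[.62,-.016,-.1,0],loss="soft_l1"); print("zfree",r.x);print(g(r.x).reshape(-1,2).round(1))
E
python3 fitst.py
```

```text
[ 0.62833606 -0.02210323 -0.15085877] -8.64357066954408
[[ 1.5 -1.3]
 [ 0.3  0.8]
 [-0.8  0.4]
 [ 4.8 -0.9]
 [ 0.  -0.4]
 [ 0.1  0.9]
 [ 1.5  0.6]
 [-0.5  1. ]
 [-0.5 -1.7]
 [-0.7  0.5]
 [-1.1 -0.7]
 [-1.8 -0.5]]
zfree [ 0.62952318 -0.02248844 -0.15283271 -0.00210857]
[[ 2.2 -0.9]
 [ 0.6  0.4]
 [-0.4  0.2]
 [ 4.1 -0.7]
 [-0.3  0.5]
 [-0.2  1.3]
 [ 1.2 -0.1]
 [-0.9  0.1]
 [-0.  -1.4]
 [-0.3  0.7]
 [-0.8 -0.9]
 [-1.6 -0.8]]
```

```bash
python3 -m inch '-0.018 -0.07 0 0 0 -0.003 1; -0.018 -0.07 0 0 0 -0.003 1; -0.017 -0.07 0 0 0 -0.003 1; -0.017 -0.07 0 0 0 -0.003 1; -0.017 -0.07 0 0 0 -0.003 1; -0.016 -0.07 0 0 0 -0.003 1; -0.008 -0.035 0 0 0 0 1; 0 0 0 0 0 0 1'; python3 - <<'E'
from h import *
d=cam("wrist"); shot(d,"w2.png"); np.save("w2cam.npy",d["cam_to_world"])
R,t=pose([.450,.295,0,-.19])
pts=np.array([[-4,60,170],[-4,-60,170],[4,60,170],[4,-60,170],[-74,60,8],[-74,-60,8]])/1000
print(proj(d,pts@R.T+t).round(1))
import plan; plan.st()
E
```

```text
clock: 4.6
ee_pos: [0.4587, 0.1935, 0.4451]
ee_rot: [[0.973, -0.23, 0.007], [-0.23, -0.973, -0.012], [0.009, 0.01, -1.0]]
ft_force: [0.7, -0.1, 0.6]
finger_gap: 0.0881
[[258.2 -29.1]
 [273.  153.8]
 [270.4 -29.7]
 [283.6 153.3]
 [220.   28.1]
 [232.4 137.1]]
t 4.65 pos [0.4587 0.1923 0.445 ] h -13.31 z [ 0.0067 -0.013  -0.9999] F [ 0.24  0.43 -0.94] M [-0.   -0.08  0.03] gap 0.0878
```

View pics/w2.png

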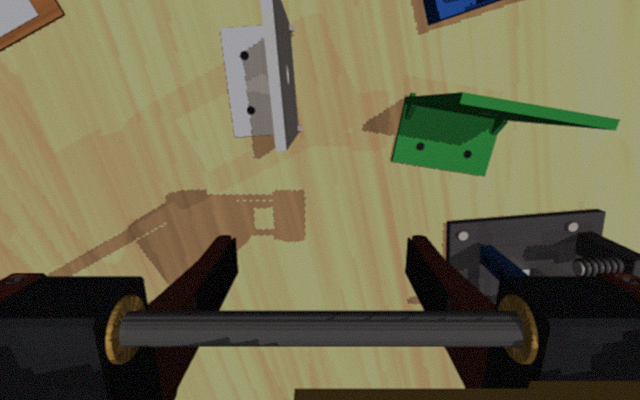

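```bash
python3 - <<'E'
s=open('plan.py').read()
i=s.index("def plan"); j=s.index("def st()")
new='''from scipy.spatial.transform import Rotation as Ro, Slerp
def down(h): c,s=np.cos(h),np.sin(h); return np.array([[c,s,0],[s,-c,0],[0,0,-1]])
def plan(wps,step=.038,ang=6.5,grip=1,max_rows=20):
    s=monitor.sense(); p=s["ee_pos"].copy(); R=Ro.from_matrix(s["ee_rot"]); out=[]
    for w in wps:
        q=np.array(w[:3]); G=Ro.from_matrix(down(np.radians(w[3]))); rv=(R.inv()*G).as_rotvec()
        n=max(1,int(np.ceil(max(np.linalg.norm(q-p)/step,np.degrees(np.linalg.norm(rv))/ang))))
        for i in range(n):
            t=R.inv().apply((q-p)/n)/.5
            out.append("%.4f %.4f %.4f %.4f %.4f %.4f %g"%(*t,*(np.degrees(rv)/n/90),grip)); R=R*Ro.from_rotvec(rv/n)
        p=q
    for i in range(0,len(out),int(max_rows)): print("; ".join(out[i:i+int(max_rows)]))
'''
open('plan.py','w').write(s[:i]+new+s[j:])
E
python3 plan.py '.451 .296 .445 -10.9; .451 .296 .33 -10.9'
```

```text
t 4.65 pos [0.4587 0.1923 0.445 ] h -13.31 z [ 0.0067 -0.013  -0.9999] F [ 0.24  0.43 -0.94] M [-0.   -0.08  0.03] gap 0.0878
-0.0209 -0.0661 -0.0009 0.0024 -0.0020 -0.0089 1; -0.0200 -0.0664 -0.0006 0.0024 -0.0020 -0.0089 1; -0.0190 -0.0667 -0.0003 0.0024 -0.0020 -0.0089 1; -0.0000 -0.0000 0.0575 0.0000 -0.0000 0.0000 1; -0.0000 -0.0000 0.0575 0.0000 -0.0000 0.0000 1; -0.0000 -0.0000 0.0575 0.0000 -0.0000 0.0000 1; -0.0000 -0.0000 0.0575 0.0000 -0.0000 0.0000 1
```

```bash
python3 -m inch '-0.021 -0.066 -0.001 0.002 -0.002 -0.009 1; -0.02 -0.066 -0.001 0.002 -0.002 -0.009 1; -0.019 -0.067 0 0.002 -0.002 -0.009 1; 0 0 0 0 0 0 1; 0 0 0 0 0 0 1'; python3 plan.py '.451 .296 .36 -10.9;.451 .296 .315 -10.9'
```

```text
clock: 5.07
ee_pos: [0.4556, 0.289, 0.4439]
ee_rot: [[0.979, -0.202, -0.001], [-0.202, -0.979, -0.007], [0.0, 0.007, -1.0]]
ft_force: [-0.5, -1.1, -0.7]
finger_gap: 0.088
t 5.07 pos [0.4556 0.289  0.4439] h -11.64 z [-0.0012 -0.0067 -1.    ] F [-0.49 -1.08 -0.74] M [-0.   -0.09  0.02] gap 0.088
-0.0039 -0.0044 0.0559 0.0015 -0.0000 -0.0027 1; -0.0039 -0.0043 0.0559 0.0015 -0.0000 -0.0027 1; -0.0039 -0.0041 0.0559 0.0015 -0.0000 -0.0027 1; 0.0000 -0.0000 0.0450 0.0000 0.0000 0.0000 1; 0.0000 -0.0000 0.0450 0.0000 0.0000 0.0000 1
```

```bash
python3 -m inch '-0.006 -0.007 0.04 0.002 0 -0.003 1; -0.006 -0.006 0.055 0.002 0 -0.003 1; -0.003 -0.003 0.055 0.001 0 -0.003 1; 0 0 0.02 0 0 0 1; 0 0 0 0 0 0 1'; python3 plan.py '.451 .296 .315 -10.9'; python3 - <<'E'
from h import *
d=cam("wrist"); shot(d,"w3.png")
E
```

```text
clock: 5.48
ee_pos: [0.4544, 0.2875, 0.3578]
ee_rot: [[0.98, -0.199, 0.006], [-0.199, -0.98, -0.001], [0.006, -0.0, -1.0]]
ft_force: [0.3, 0.7, -0.6]
finger_gap: 0.0877
t 5.48 pos [0.4544 0.2875 0.3578] h -11.46 z [ 0.0058 -0.0011 -1.    ] F [ 0.3   0.69 -0.55] M [-0.   -0.08 -0.05] gap 0.0877
-0.0053 -0.0076 0.0428 -0.0000 -0.0019 -0.0031 1; -0.0051 -0.0076 0.0428 -0.0000 -0.0019 -0.0031 1
```

View pics/w3.png

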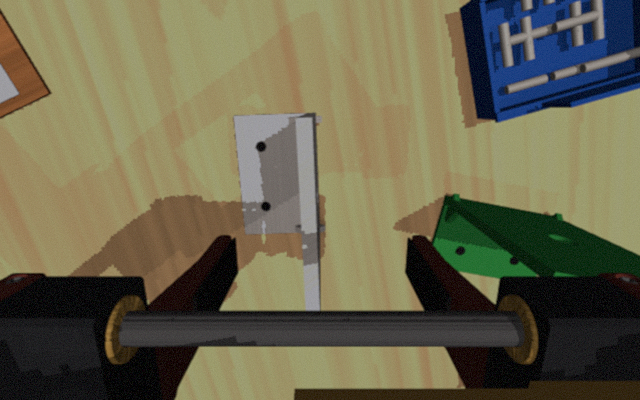

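```bash
python3 plan.py; for i in 1 2 3; do python3 -m inch '0 0 0 0 0 0 1' | sed -n 1,2p;  python3 plan.py; done; python3 -c "
from h import *;import plan
for i in range(3): cam('wrist'); plan.st()"
```

```text
t 5.53 pos [0.4545 0.2874 0.3585] h -11.47 z [ 0.0059 -0.0013 -1.    ] F [-0.22  0.02 -0.73] M [-0.03  0.02  0.  ] gap 0.0875
clock: 5.62
ee_pos: [0.4552, 0.286, 0.3589]
t 5.62 pos [0.4552 0.286  0.3589] h -11.59 z [ 0.0061 -0.0015 -1.    ] F [ 0.05  0.42 -0.24] M [ 0.04 -0.    0.01] gap 0.0876
clock: 5.7
ee_pos: [0.4558, 0.2849, 0.3597]
t 5.7 pos [0.4558 0.2849 0.3597] h -11.68 z [ 0.0067 -0.0016 -1.    ] F [1.18 0.36 0.9 ] M [-0.04 -0.08  0.  ] gap 0.0877
clock: 5.78
ee_pos: [0.4564, 0.2843, 0.3607]
t 5.78 pos [0.4564 0.2843 0.3607] h -11.74 z [ 0.0083 -0.0011 -1.    ] F [ 0.62 -0.42  0.6 ] M [-0.04 -0.05 -0.01] gap 0.0877
t 5.83 pos [0.4565 0.2844 0.3609] h -11.73 z [ 0.0089 -0.001  -1.    ] F [ 0.33 -0.28 -0.11] M [-0.02 -0.04 -0.02] gap 0.0881
t 5.88 pos [0.4563 0.2847 0.3608] h -11.71 z [ 8.7e-03 -9.0e-04 -1.0e+00] F [ 0.4  -0.27  0.14] M [-0.01 -0.13  0.02] gap 0.0877
t 5.93 pos [0.4561 0.2848 0.3606] h -11.69 z [ 8.3e-03 -9.0e-04 -1.0e+00] F [ 0.85  0.78 -0.71] M [-0.04 -0.01  0.01] gap 0.0879
```

```bash
python3 -m inch '-0.009 -0.011 0.035 0 -0.002 -0.005 1; -0.007 -0.011 0.035 0 -0.002 -0.004 1; -0.004 -0.008 0.028 0 -0.002 -0.003 1';  python3 plan.py '.451 .296 .315 -10.9'; python3 -c "
from h import *;import plan
cam('wrist'); plan.st()"
```

```text
clock: 6.18
ee_pos: [0.4518, 0.3027, 0.3154]
ee_rot: [[0.983, -0.184, 0.009], [-0.184, -0.983, 0.006], [0.008, -0.007, -1.0]]
ft_force: [-0.5, 0.6, -0.5]
finger_gap: 0.0874
t 6.18 pos [0.4518 0.3027 0.3154] h -10.6 z [ 0.0095  0.0057 -0.9999] F [-0.46  0.61 -0.47] M [-0.07 -0.01  0.01] gap 0.0874
0.0009 0.0135 0.0008 -0.0047 -0.0053 0.0033 1
t 6.23 pos [0.4509 0.3028 0.313 ] h -10.58 z [ 0.0056  0.0044 -1.    ] F [-0.9  -0.25 -1.27] M [ 0.02 -0.01  0.01] gap 0.0874
```

```bash
python3 -m inch '0 0.009 0 -0.003 -0.004 0.003 1; 0 0.001 0.001 0 0 0 1';  python3 plan.py '.451 .296 .315 -10.9'; python3 -c "
from h import *;import plan
cam('wrist'); plan.st()"
```

```text
clock: 6.4
ee_pos: [0.4494, 0.2981, 0.3123]
ee_rot: [[0.982, -0.187, -0.003], [-0.187, -0.982, -0.0], [-0.003, 0.001, -1.0]]
ft_force: [-0.5, -0.8, 0.2]
finger_gap: 0.0879
t 6.4 pos [0.4494 0.2981 0.3123] h -10.77 z [-3.3e-03 -3.0e-04 -1.0e+00] F [-0.51 -0.76  0.24] M [ 0.01 -0.09 -0.  ] gap 0.0879
0.0038 0.0035 -0.0054 0.0006 0.0021 0.0014 1
t 6.45 pos [0.4497 0.2982 0.3125] h -10.78 z [-2.4e-03  4.0e-04 -1.0e+00] F [1.37 0.27 0.11] M [-0.01 -0.07  0.02] gap 0.088
```

```bash
python3 -m inch '0 0 0 0 0 0 0; 0 0 0 0 0 0 0; 0 0 0 0 0 0 0';  python3 - <<'E'
from h import *;import plan
plan.st()
for i in range(5): cam('wrist'); plan.st()
E
```

```text
clock: 6.7
ee_pos: [0.4506, 0.298, 0.3148]
ee_rot: [[0.982, -0.188, 0.001], [-0.188, -0.982, 0.002], [0.001, -0.002, -1.0]]
ft_force: [0.9, -0.2, 0.5]
finger_gap: 0.0714
t 6.7 pos [0.4506 0.298  0.3148] h -10.82 z [ 9.0e-04  1.8e-03 -1.0e+00] F [ 0.89 -0.18  0.47] M [ 0.01 -0.05  0.05] gap 0.0714
t 6.75 pos [0.4507 0.298  0.3148] h -10.83 z [ 0.0012  0.0019 -1.    ] F [-0.13  0.3  -0.44] M [-0.03 -0.07 -0.04] gap 0.0676
t 6.8 pos [0.4506 0.298  0.3147] h -10.82 z [ 9.0e-04  1.8e-03 -1.0e+00] F [0.35 0.36 0.38] M [-0.02 -0.08  0.01] gap 0.0635
t 6.85 pos [0.4505 0.298  0.3145] h -10.82 z [ 6.0e-04  1.7e-03 -1.0e+00] F [ 0.51 -0.54  0.28] M [-0.08 -0.04  0.  ] gap 0.0591
t 6.9 pos [0.4504 0.298  0.3143] h -10.82 z [ 2.0e-04  1.5e-03 -1.0e+00] F [0.32 0.6  0.2 ] M [-0.06 -0.08 -0.05] gap 0.0555
t 6.95 pos [0.4503 0.298  0.3142] h -10.81 z [-0.      0.0014 -1.    ] F [ 0.23  1.07 -0.5 ] M [-0.   -0.07 -0.01] gap 0.0511
```

```bash
python3 - <<'E'
from h import *;import plan
for i in range(14): cam('wrist'); i%3==1 and plan.st()
d=cam('wrist'); shot(d,"w4.png"); plan.st()
plan.plan([[.451,.296,.45,-10]])
E
```

```text
t 7.05 pos [0.4503 0.298  0.3141] h -10.81 z [-3.0e-04  1.2e-03 -1.0e+00] F [-0.64 -0.4  -0.02] M [-0.08 -0.01 -0.  ] gap 0.0434
t 7.2 pos [0.4503 0.298  0.314 ] h -10.81 z [-5.0e-04  1.1e-03 -1.0e+00] F [-0.78  1.11  0.29] M [-0.05 -0.02  0.03] gap 0.0314
t 7.35 pos [0.4503 0.298  0.314 ] h -10.81 z [-4.0e-04  1.2e-03 -1.0e+00] F [ 0.58  0.55 -0.71] M [-0.04 -0.09  0.02] gap 0.0193
t 7.5 pos [0.4505 0.298  0.3141] h -10.8 z [ 4.0e-04  1.1e-03 -1.0e+00] F [ 1.34 -1.9  -4.71] M [-0.8  -0.16 -0.01] gap 0.0077
t 7.65 pos [0.4505 0.2979 0.3139] h -10.81 z [ 1.0e-04  1.1e-03 -1.0e+00] F [ 1.64  0.19 -2.35] M [-0.04 -0.41 -0.03] gap 0.0082
t 7.7 pos [0.4505 0.2979 0.3139] h -10.81 z [ 1.0e-04  1.1e-03 -1.0e+00] F [ 1.52  0.35 -2.19] M [-0.01 -0.36 -0.04] gap 0.0077
0.0004 0.0008 -0.0680 -0.0002 0.0000 -0.0023 1; 0.0004 0.0008 -0.0680 -0.0002 0.0000 -0.0023 1; 0.0004 0.0009 -0.0680 -0.0002 0.0000 -0.0023 1; 0.0004 0.0009 -0.0680 -0.0002 0.0000 -0.0023 1
```

View pics/w4.png

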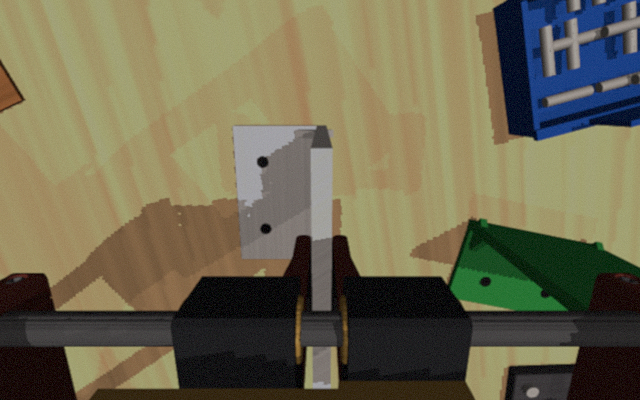

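```bash
cat > inh.py <<'E'
from h import *
def fit(d,s,P,U,q0=(0,0,0,0)):
    # bracket pose in tool frame: tool x=bracket x ; tool y=-bracket y ; tool z=-bracket z ; params x,y,z(of origin in tool), rot about tool x (pitch in plane)
    P=np.array(P)/1000;R=s["ee_rot"];t=s["ee_pos"]
    def f(q):
        Q=P*[1,-1,-1]; c,sn=np.cos(q[3]),np.sin(q[3]); Q=Q@np.array([[1,0,0],[0,c,-sn],[0,sn,c]]).T+q[:3]
        return (proj(d,Q@R.T+t)-U).ravel()
    r=least_squares(f,[0,0,.31,0]); return r.x,f(r.x).reshape(-1,2)
E
python3 - <<'E'
from inh import *
d=cam("wrist"); s=monitor.sense()
P=[[-4,60,170],[4,60,170],[-74,60,8],[-74,-60,8]]
U=np.array([[311,148],[332,148],[233,126],[242,259]])
q,r=fit(d,s,P,U); print(q,r.round(1))
E
```

```text
[ 0.00064097  0.00242192  0.31554615 -0.00628061] [[-0.1 -0. ]
 [ 0.3  0. ]
 [-0.2  0.4]
 [-0.4 -0.4]]
```

```bash
python3 -m inch '0 0 -0.03 0 0 0 0; 0 0 -0.07 0 0 0 0; 0 0 -0.07 0 0 0 0; 0 0 -0.05 0 0 0 0'; python3 plan.py '.4950 .145 .425 -9;.5450 -.008 .42 -8.65' .03 6.5 0
```

```text
clock: 8.08
ee_pos: [0.446, 0.2958, 0.4167]
ee_rot: [[0.982, -0.188, -0.024], [-0.188, -0.982, -0.01], [-0.022, 0.014, -1.0]]
ft_force: [0.2, 0.8, -6.2]
finger_gap: 0.008
t 8.08 pos [0.446  0.2958 0.4167] h -10.83 z [-0.0243 -0.0099 -0.9997] F [ 0.25  0.76 -6.25] M [ 0.13 -0.2  -0.02] gap 0.008
0.0254 0.0463 -0.0027 0.0015 0.0024 -0.0034 0; 0.0252 0.0465 -0.0027 0.0015 0.0024 -0.0034 0; 0.0249 0.0466 -0.0027 0.0015 0.0024 -0.0034 0; 0.0247 0.0467 -0.0027 0.0015 0.0024 -0.0034 0; 0.0245 0.0469 -0.0027 0.0015 0.0024 -0.0034 0; 0.0242 0.0470 -0.0027 0.0015 0.0024 -0.0034 0; 0.0244 0.0478 0.0017 0.0000 0.0000 -0.0006 0; 0.0244 0.0478 0.0017 0.0000 0.0000 -0.0006 0; 0.0243 0.0478 0.0017 0.0000 0.0000 -0.0006 0; 0.0243 0.0478 0.0017 0.0000 0.0000 -0.0006 0; 0.0242 0.0479 0.0017 0.0000 0.0000 -0.0006 0; 0.0242 0.0479 0.0017 0.0000 0.0000 -0.0006 0
```

```bash
python3 -m inch '0.025 0.046 -0.01 0.002 0.003 -0.003 0; 0.025 0.047 -0.005 0.002 0.003 -0.003 0; 0.025 0.047 -0.003 0.002 0.003 -0.003 0; 0.025 0.047 -0.002 0.002 0.002 -0.003 0; 0.025 0.047 0 0.001 0.002 -0.003 0; 0.024 0.047 0 0.001 0.002 -0.003 0; 0.024 0.048 0 0 0 -0.001 0; 0.024 0.048 0 0 0 -0.001 0; 0.02 0.048 0 0 0 -0.001 0; 0.02 0.04 0 0 0 0 0; 0.01 0.02 0 0 0 0 0'; python3 plan.py '.550 -.008 .359 -8.65' .03 6.5 0;python3 - <<'E'
from h import *;import plan
for i in range(2): cam('wrist'); plan.st()
E
```

```text
clock: 9.0
ee_pos: [0.5232, 0.0289, 0.4219]
ee_rot: [[0.989, -0.146, -0.015], [-0.146, -0.989, 0.007], [-0.016, -0.005, -1.0]]
ft_force: [-0.9, 0.2, -7.1]
finger_gap: 0.008
t 9.0 pos [0.5232 0.0289 0.4219] h -8.37 z [-0.015   0.0075 -0.9999] F [-0.94  0.23 -7.1 ] M [-0.1  -0.17 -0.01] gap 0.008
0.0219 0.0219 0.0415 -0.0011 0.0034 0.0010 0; 0.0217 0.0218 0.0416 -0.0011 0.0034 0.0010 0; 0.0215 0.0217 0.0418 -0.0011 0.0034 0.0010 0
t 9.05 pos [0.5236 0.0279 0.4217] h -8.4 z [-0.0154  0.0063 -0.9999] F [ 1.25 -1.33 -6.62] M [ 0.08 -0.15 -0.05] gap 0.0078
t 9.1 pos [0.5232 0.0295 0.4218] h -8.44 z [-0.0155  0.0082 -0.9998] F [ 0.44  1.29 -7.07] M [ 0.13 -0.23 -0.03] gap 0.008
```

```bash
python3 -m inch '0.02 0.026 0.042 -0.001 0.006 0.001 0; 0.018 0.024 0.042 -0.001 0.006 0.001 0; 0.016 0.022 0.038 0 0.005 0.001 0; 0 0.002 0.004 0 0.002 0 0'; python3 plan.py '.550 -.008 .359 -8.65' .03 6.5 0;python3 - <<'E'
from h import *;import plan
for i in range(2): cam('wrist'); plan.st()
E
```

```text
clock: 9.43
ee_pos: [0.5432, -0.0077, 0.3563]
ee_rot: [[0.988, -0.151, 0.014], [-0.151, -0.989, 0.006], [0.013, -0.008, -1.0]]
ft_force: [-1.6, -1.4, -7.8]
finger_gap: 0.0083
t 9.43 pos [ 0.5432 -0.0077  0.3563] h -8.68 z [ 0.0135  0.0058 -0.9999] F [-1.63 -1.44 -7.75] M [-0.23  0.02 -0.01] gap 0.0083
0.0137 -0.0016 -0.0052 -0.0049 -0.0080 -0.0003 0
t 9.48 pos [ 0.5425 -0.0069  0.357 ] h -8.69 z [ 0.0125  0.007  -0.9999] F [ 0.37 -0.19 -6.79] M [-0.06 -0.11 -0.  ] gap 0.008
t 9.53 pos [ 0.5426 -0.0065  0.3583] h -8.68 z [ 0.0135  0.0071 -0.9999] F [ 0.54  0.34 -6.03] M [-0.01 -0.08  0.02] gap 0.0078
```

Correct the tilt and look with all cameras.

```bash
python3 -m inch '0 0 -0.001 -0.004 -0.006 0 0'; python3 - <<'E'
from h import *;import plan
for i in range(2): cam('wrist'); plan.st()
for n,cr,k in (("wrist",None,1),("scene",(140,300,200,360),4.5)):
    d=cam(n); shot(d,n+"5.png",cr,k)
    for l in ["bracket_hole","peg_tip","peg_root"]: print(n,l,[(round(r["conf"],2),np.round(r["pixel"],1)) for r in spotter.tip_of(l,n)])
plan.st();plan.plan([[.550, -.008, .359, -8.65]],.03,6.5,0)
E
```

```text
clock: 9.62
ee_pos: [0.5424, -0.0055, 0.3592]
ee_rot: [[0.989, -0.151, 0.003], [-0.151, -0.989, 0.003], [0.002, -0.004, -1.0]]
ft_force: [0.8, 0.1, -6.8]
finger_gap: 0.0078
t 9.67 pos [ 0.5421 -0.0054  0.3593] h -8.64 z [ 9.0e-04  2.7e-03 -1.0e+00] F [-0.99  0.18 -6.76] M [-0.1  -0.05  0.01] gap 0.0077
t 9.72 pos [ 0.5424 -0.0055  0.3595] h -8.62 z [ 0.0025  0.0026 -1.    ] F [-0.23  0.24 -7.16] M [-0.05 -0.15  0.  ] gap 0.0076
wrist bracket_hole [(0.96, array([224.9, 318.9]))]
wrist peg_tip [(0.6, array([231.1, 384.7]))]
wrist peg_root [(0.81, array([229. , 458.2]))]
scene bracket_hole [(0.69, array([259.6, 483.6])), (0.65, array([243.4, 274.1])), (0.59, array([195.6, 284. ])), (0.56, array([240.2, 352.6])), (0.24, array([215.4, 286.2]))]
scene peg_tip [(0.77, array([203.3, 277.1]))]
scene peg_root [(0.85, array([208.1, 273.4]))]
t 10.12 pos [ 0.5426 -0.0064  0.359 ] h -8.67 z [ 0.0036  0.0023 -1.    ] F [ 0.03 -0.37 -6.38] M [-0.08 -0.11  0.04] gap 0.0079
0.0150 0.0009 0.0001 -0.0018 -0.0021 -0.0002 0
```

View pics/wrist5.png

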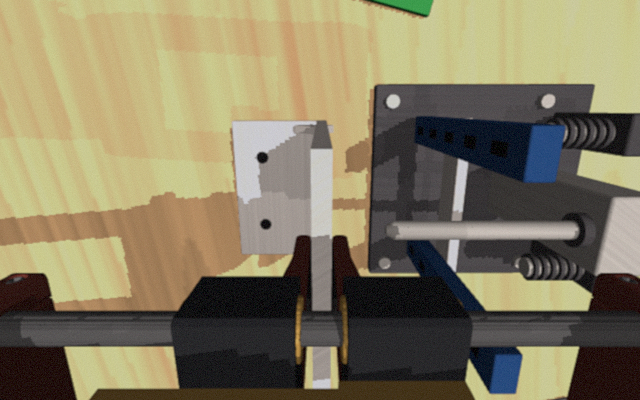

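View pics/scene5.png

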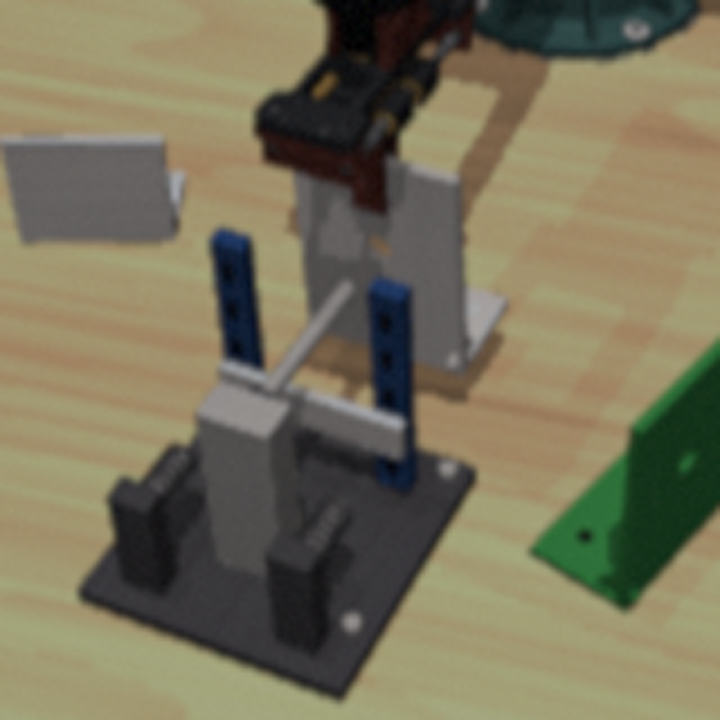

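```bash
python3 - <<'E'
import cv2
a=cv2.imread("pics/wrist5.png");cv2.imwrite("pics/w5c.png",cv2.resize(a[75:275,355:615],None,fx=3,fy=3,interpolation=cv2.INTER_CUBIC))
cv2.imwrite("pics/w5d.png",cv2.resize(a[105:275,215:355],None,fx=3.5,fy=3.5,interpolation=cv2.INTER_CUBIC))
E
```

```text
(no output)
```

View pics/w5c.png

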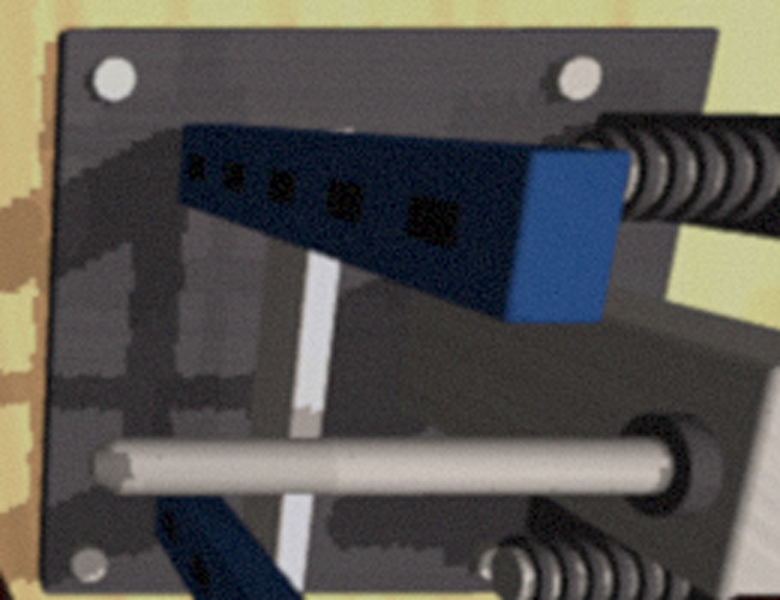

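View pics/w5d.png

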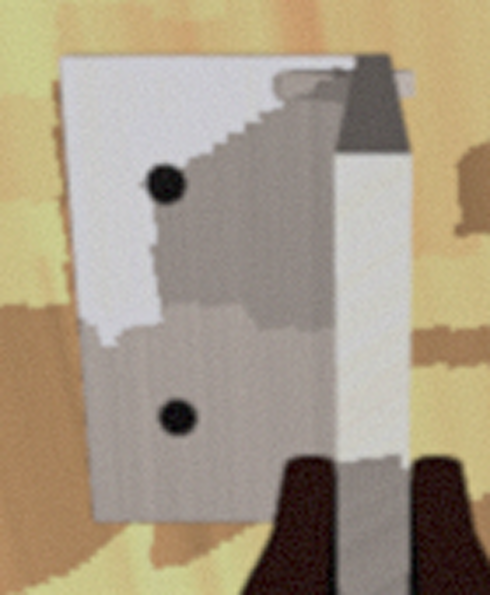

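```bash
cat > al.py <<'E'
from inh import *
from plan import st,plan
def align(d,s,U,UB):
    P=np.array([[-35,95,15],[-35,-95,15],[165,95,15],[-45,0,140],[0,67,200],[0,43,200],[0,67,25],[0,43,25],[0,-67,25]])/1000
    def f(q):
        R,t=pose([q[0],q[1],0,q[2]]); return (proj(d,P@R.T+t)-U).ravel()
    r=least_squares(f,[.628,-.022,-.15],loss="soft_l1"); print("stand",r.x,np.degrees(r.x[2])); print(f(r.x).reshape(-1,2).round(1).tolist())
    q,rr=fit(d,s,[[-4,60,170],[4,60,170],[-74,60,8],[-74,-60,8],[4,60,0]],UB); print("inhand",q.round(4),rr.round(1).tolist())
    hole=s["ee_pos"]+s["ee_rot"]@(q[:3]+np.array([0,-.095*np.sin(-q[3])*-1,-.095]))
    print("hole world",hole)
    R,t=pose([r.x[0],r.x[1],0,r.x[2]]); print("hole in stand", R.T@(hole-t))
E
python3 - <<'E'
from al import *
d=cam("wrist"); s=monitor.sense()
U=np.array([[376.7,86],[370,271.7],[594,85],[387.7,230.3],[531.7,125],[524.3,181.7],[416.3,117],[415,142.7],[407.7,253.3]])
UB=np.array([[311,148.4],[332.1,148.4],[232.7,121.3],[241.6,253.9],[325.9,120.7]])
align(d,s,U,UB); st()
E
```

```text
stand [ 0.6293543  -0.01998579 -0.14308276] -8.198038378269676
[[-0.0, -1.8], [0.0, 1.6], [2.0, -2.3], [-0.6, -0.2], [1.4, 0.6], [-0.2, 1.6], [-0.3, -1.1], [-0.8, -0.0], [-0.8, -0.7]]
inhand [ 0.0006 -0.002   0.316   0.0193] [[-0.2, -0.0], [0.3, -0.0], [-0.5, 0.1], [0.2, -0.4], [0.2, 0.3]]
hole world [ 0.54453274 -0.00233763  0.13794655]
hole in stand [-0.08647133  0.00537268  0.13794655]
t 10.17 pos [ 0.5426 -0.0065  0.3589] h -8.67 z [ 0.0034  0.0023 -1.    ] F [-0.25  0.42 -6.32] M [-0.1  -0.13  0.02] gap 0.0078
```

```bash
python3 - <<'E'
from al import *
d=cam("wrist"); s=monitor.sense()
for y in(-.002,-.0002,.0015,.003):
  for z in (.219,.221):
    print(y,z,proj(d,s["ee_pos"]+s["ee_rot"]@np.array([.0006,y,z])).round(1))
st(); print(s["joints"].round(2))
E
```

```text
-0.002 0.219 [[321.3 225.1]]
-0.002 0.221 [[321.3 224.1]]
-0.0002 0.219 [[321.3 227.8]]
-0.0002 0.221 [[321.3 226.7]]
0.0015 0.219 [[321.3 230.4]]
0.0015 0.221 [[321.3 229.3]]
0.003 0.219 [[321.3 232.6]]
0.003 0.221 [[321.3 231.5]]
t 10.22 pos [ 0.5426 -0.0065  0.3589] h -8.68 z [ 0.0033  0.0023 -1.    ] F [-0.8  -0.21 -6.24] M [-0.1  -0.11 -0.01] gap 0.0079
[-0.14  0.32  1.69  0.    1.12  0.01]
```

```bash
python3 -m inch '0.008 -0.004 0 -0.008 -0.002 0 0; 0.008 -0.003 0 -0.008 -0.002 0 0'; python3 - <<'E'
from al import *
for i in range(3): d=cam('wrist')
shot(d,"w6.png");s=monitor.sense()
import cv2
a=cv2.imread("pics/w6.png");cv2.imwrite("pics/w6c.png",cv2.resize(a[100:280,215:475],None,fx=3,fy=3,interpolation=cv2.INTER_CUBIC))
st()
for y in(-.002,-.0002,.0015,.003):
    print(y,proj(d,s["ee_pos"]+s["ee_rot"]@np.array([.0006,y,.219])).round(1))
E
```

```text
clock: 10.38
ee_pos: [0.5506, -0.0045, 0.3589]
ee_rot: [[0.988, -0.152, -0.008], [-0.152, -0.988, -0.023], [-0.005, 0.024, -1.0]]
ft_force: [0.6, -1.3, -6.2]
finger_gap: 0.0079
t 10.53 pos [ 0.551  -0.0043  0.3587] h -8.69 z [-0.0077 -0.0219 -0.9997] F [-0.29 -0.32 -7.1 ] M [-0.03 -0.12 -0.01] gap 0.0078
-0.002 [[320.5 224.8]]
-0.0002 [[320.5 227.5]]
0.0015 [[320.5 230.1]]
0.003 [[320.5 232.3]]
```

View pics/w6c.png

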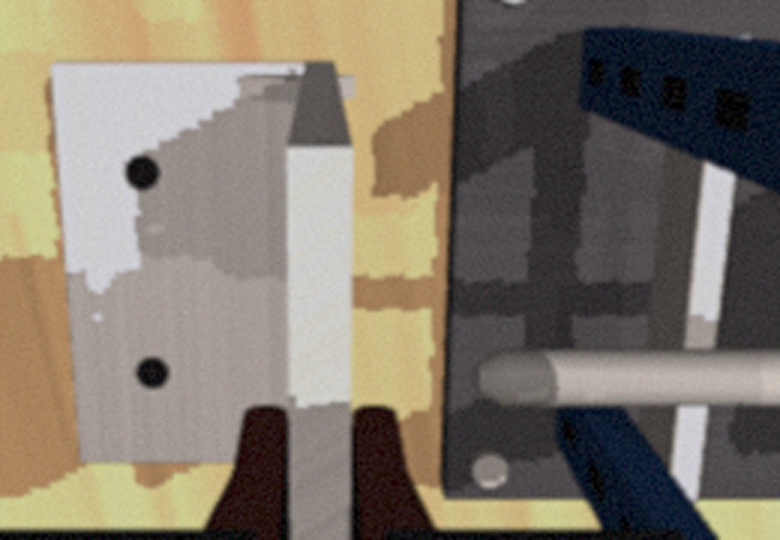

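```bash
python3 -m inch '0.012 0 0 0 0.002 0 0; 0.014 0 0 0 0.001 0 0; 0.014 0 0 0 0 0 0; 0.012 0 0 0 0 0 0'; python3 - <<'E'
from al import *
for i in range(2): d=cam('wrist'); st()
shot(d,"w7.png");s=monitor.sense()
import cv2
a=cv2.imread("pics/w7.png");cv2.imwrite("pics/w7c.png",cv2.resize(a[100:280,215:475],None,fx=3,fy=3,interpolation=cv2.INTER_CUBIC))
for y in(-.002,-.0002,.0015,.003):
    print(y,proj(d,s["ee_pos"]+s["ee_rot"]@np.array([.0006,y,.219])).round(1))
R,t=pose([.6285,-.0222,0,np.radians(-8.65)]); print("hole in stand",R.T@(s["ee_pos"]+s["ee_rot"]@np.array([.0006,-.0002,.219])-t))
E
```

```text
clock: 10.87
ee_pos: [0.5779, -0.0081, 0.3583]
ee_rot: [[0.989, -0.15, -0.004], [-0.151, -0.988, -0.022], [-0.001, 0.023, -1.0]]
ft_force: [0.5, 0.6, -6.1]
finger_gap: 0.008
t 10.92 pos [ 0.5792 -0.0083  0.3584] h -8.66 z [-0.0022 -0.0224 -0.9997] F [ 0.81 -0.64 -7.31] M [-0.09 -0.34 -0.02] gap 0.0085
t 10.97 pos [ 0.5785 -0.0082  0.3584] h -8.66 z [-0.003  -0.0224 -0.9997] F [ 0.27 -0.13 -7.04] M [ 0.02 -0.16  0.04] gap 0.008
-0.002 [[319.9 225.1]]
-0.0002 [[319.9 227.8]]
0.0015 [[319.9 230.3]]
0.003 [[319.9 232.6]]
hole in stand [-0.05082003  0.00154613  0.13942007]
```

View pics/w7c.png

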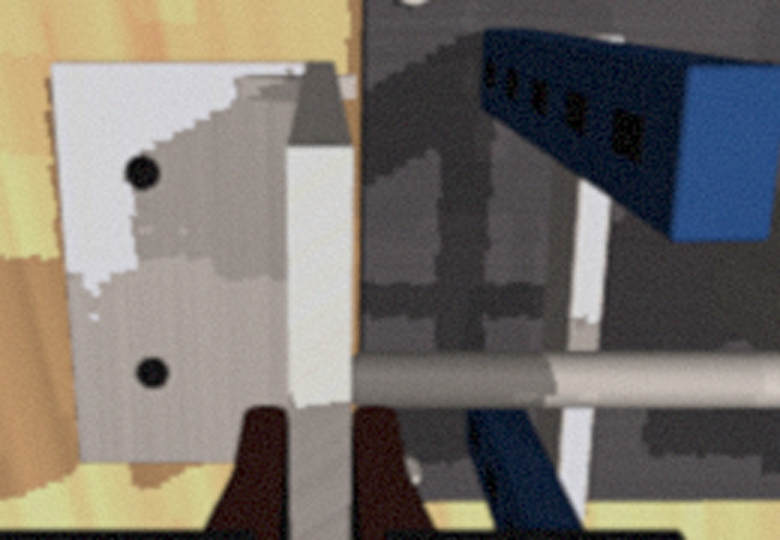

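```bash
python3 -m inch '0.012 -0.001 0 0 0.001 0 0; 0.014 -0.001 -0.001 0 0 0 0; 0.014 -0.001 -0.001 0 0 0 0'; python3 - <<'E'
from al import *
for i in range(2): d=cam('scene'); st()
shot(d,"s8.png",(140,280,220,340),5);s=monitor.sense()
d=cam('wrist');shot(d,"w8.png",(100,280,215,475),3)
R,t=pose([.6285,-.0222,0,np.radians(-8.65)]); print("hole in stand",R.T@(s["ee_pos"]+s["ee_rot"]@np.array([.0006,-.0002,.219])-t))
E
```

```text
clock: 11.22
ee_pos: [0.5985, -0.0098, 0.3587]
ee_rot: [[0.989, -0.151, -0.005], [-0.151, -0.988, -0.022], [-0.001, 0.023, -1.0]]
ft_force: [-0.1, -0.5, -6.2]
finger_gap: 0.0076
t 11.27 pos [ 0.6003 -0.0101  0.3591] h -8.68 z [-0.0018 -0.0225 -0.9997] F [ 1.81 -0.39 -6.62] M [-0.05 -0.3  -0.02] gap 0.008
t 11.32 pos [ 0.5997 -0.01    0.3591] h -8.68 z [-0.0021 -0.0225 -0.9997] F [ 0.61  0.2  -6.6 ] M [-0.02 -0.16 -0.03] gap 0.0083
hole in stand [-0.0293811   0.00300645  0.14011228]
```

View pics/s8.png

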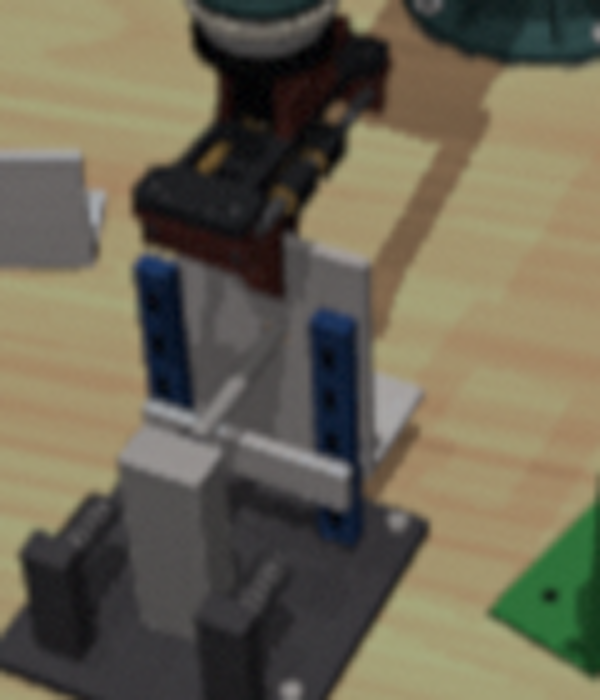

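View pics/w8.png

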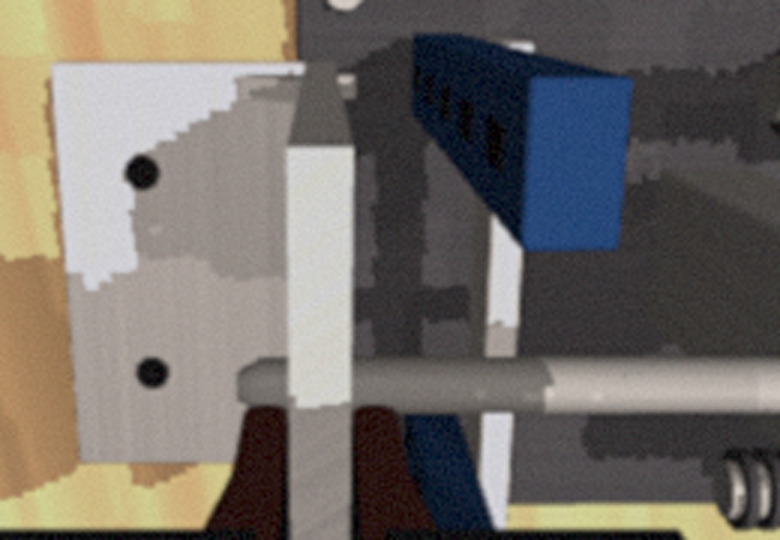

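```bash
python3 -m inch '0.003 0 0.005 0 0 0 0; 0.001 0 0.003 0 0 0 0'; python3 - <<'E'
from al import *
for i in range(4): d=cam('wrist'); st()
E
```

```text
clock: 11.53
ee_pos: [0.6007, -0.0102, 0.3548]
ee_rot: [[0.989, -0.151, -0.004], [-0.151, -0.988, -0.022], [-0.001, 0.023, -1.0]]
ft_force: [0.4, 0.0, 0.8]
finger_gap: 0.0078
t 11.58 pos [ 0.6007 -0.0102  0.3548] h -8.67 z [-0.0041 -0.0223 -0.9997] F [ 0.94  0.05 -5.66] M [-0.07 -0.15 -0.02] gap 0.0079
t 11.63 pos [ 0.6006 -0.0102  0.3549] h -8.67 z [-0.004  -0.0223 -0.9997] F [ 0.7   0.28 -6.49] M [-0.06 -0.18  0.06] gap 0.0079
t 11.68 pos [ 0.6006 -0.0102  0.355 ] h -8.67 z [-0.0042 -0.0223 -0.9997] F [ 0.26  0.51 -6.19] M [-0.05 -0.18 -0.02] gap 0.0077
t 11.73 pos [ 0.6005 -0.0102  0.355 ] h -8.67 z [-0.0043 -0.0222 -0.9997] F [ 0.77 -0.03 -5.46] M [-0.02 -0.2   0.  ] gap 0.0076
```

```bash
python3 -m inch '0.001 0 0.003 0 0 0 0'; python3 - <<'E'
from al import *
for i in range(4): d=cam('wrist'); st()
E
```

```text
clock: 11.82
ee_pos: [0.6007, -0.0102, 0.3545]
ee_rot: [[0.989, -0.151, -0.004], [-0.151, -0.988, -0.022], [-0.001, 0.023, -1.0]]
ft_force: [-6.5, 0.9, 14.8]
finger_gap: 0.0076
t 11.87 pos [ 0.6007 -0.0102  0.3546] h -8.67 z [-0.0045 -0.0222 -0.9997] F [-3.88  0.44  3.67] M [ 0.08  0.62 -0.  ] gap 0.0081
t 11.92 pos [ 0.6007 -0.0102  0.3546] h -8.67 z [-0.0044 -0.0222 -0.9997] F [-3.88  0.78  3.42] M [0.08 0.64 0.02] gap 0.0083
t 11.97 pos [ 0.6006 -0.0102  0.3546] h -8.67 z [-0.0043 -0.0222 -0.9997] F [-4.04  0.56  4.7 ] M [ 0.03  0.67 -0.04] gap 0.0078
t 12.02 pos [ 0.6006 -0.0102  0.3546] h -8.67 z [-0.0043 -0.0222 -0.9997] F [-4.18  0.22  6.04] M [ 0.07  0.82 -0.05] gap 0.0076
```

```bash
python3 -m inch '0.006 0 -0.0008 0 0 0 0; 0.01 0 0 0 0 0 0; 0.012 0 0 0 0 0 0; 0.008 0 0 0 0 0 0'; python3 - <<'E'
from al import *
for i in range(3): d=cam('wrist'); st()
s=monitor.sense()
shot(d,"w9.png",(100,280,215,475),3)
R,t=pose([.6285,-.0222,0,np.radians(-8.65)]); print("hole in stand",R.T@(s["ee_pos"]+s["ee_rot"]@np.array([.0006,-.0002,.219])-t), "xz tilt",(s["ee_rot"][:,2]@R))
E
```

```text
clock: 12.35
ee_pos: [0.6174, -0.0127, 0.3546]
ee_rot: [[0.989, -0.15, -0.009], [-0.151, -0.988, -0.022], [-0.006, 0.023, -1.0]]
ft_force: [-7.1, 0.8, 4.3]
finger_gap: 0.0079
t 12.4 pos [ 0.618  -0.0128  0.3547] h -8.66 z [-0.0085 -0.0217 -0.9997] F [-4.67 -0.58  2.15] M [0.03 0.84 0.  ] gap 0.0078
t 12.45 pos [ 0.6179 -0.0128  0.3547] h -8.66 z [-0.0078 -0.0218 -0.9997] F [-3.86  0.14  0.11] M [ 0.06  0.63 -0.02] gap 0.0078
t 12.5 pos [ 0.6178 -0.0127  0.3547] h -8.66 z [-0.0072 -0.0219 -0.9997] F [-2.3   0.96  0.64] M [ 0.12  0.47 -0.01] gap 0.0078
hole in stand [-0.01226998  0.00300092  0.13575038] xz tilt [-0.00386381 -0.0226934  -0.99973501]
```

View pics/w9.png

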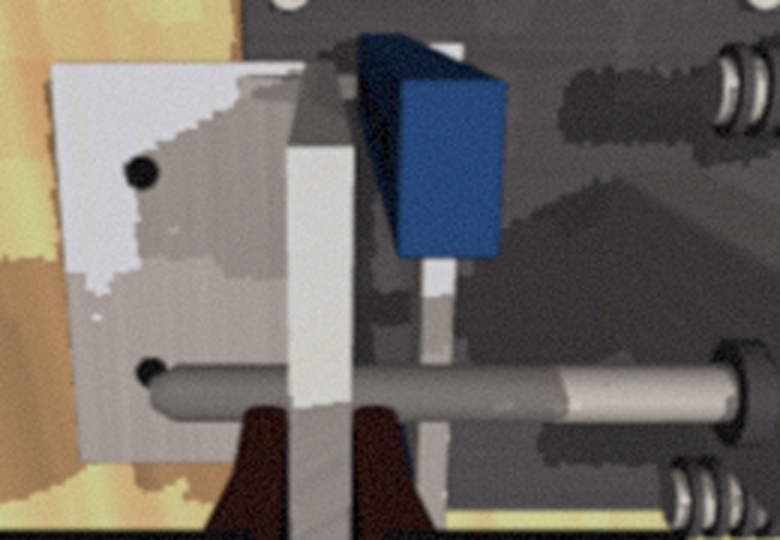

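```bash
python3 -m inch '0.008 0 0 0 0.001 0 0; 0.008 0 0 0 0.001 0 0; 0.006 0 0 0 0.001 0 0'; python3 - <<'E'
from al import *
for i in range(3): d=cam('wrist'); st()
s=monitor.sense()
shot(d,"w10.png",(100,280,215,475),3)
R,t=pose([.6285,-.0222,0,np.radians(-8.65)]); print("hole in stand",R.T@(s["ee_pos"]+s["ee_rot"]@np.array([.0006,-.0002,.219])-t), "xz tilt",(s["ee_rot"][:,2]@R))
E
```

```text
clock: 12.75
ee_pos: [0.6265, -0.014, 0.3546]
ee_rot: [[0.989, -0.15, -0.01], [-0.15, -0.988, -0.022], [-0.007, 0.023, -1.0]]
ft_force: [-8.3, 1.7, 4.1]
finger_gap: 0.0078
t 12.8 pos [ 0.6269 -0.014   0.3546] h -8.64 z [-0.01   -0.0217 -0.9997] F [-7.26  0.28  3.5 ] M [0.1  1.21 0.06] gap 0.0081
t 12.85 pos [ 0.6269 -0.014   0.3546] h -8.64 z [-0.0096 -0.0218 -0.9997] F [-5.94  0.99  3.71] M [0.09 1.05 0.13] gap 0.0077
t 12.9 pos [ 0.6268 -0.014   0.3546] h -8.64 z [-0.0094 -0.0218 -0.9997] F [-5.22  0.69  2.1 ] M [0.09 0.97 0.08] gap 0.0077
hole in stand [-0.00363502  0.0029817   0.13567349] xz tilt [-0.00603285 -0.02299801 -0.99971731]
```

View pics/w10.png

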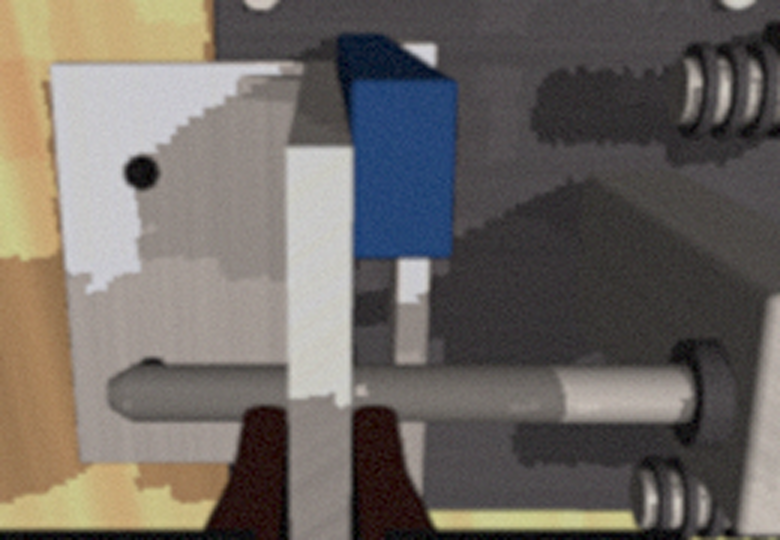

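```bash
python3 -m inch '0.004 0 -0.001 0 0.004 0 0; 0.006 0 -0.0005 0 0.003 0 0; 0.006 0 0 0 0.002 0 0'; cat > q.py <<'E'
from al import *
def rep(n=3,shotname=None):
    R,t=pose([.6285,-.0222,0,np.radians(-8.65)])
    for i in range(n):
        d=cam('wrist'); s=monitor.sense(); F=s["ft_force"]@R
        print("t %.2f"%s["clock"],"Fstand",F.round(1),"M",(s["moment"]@R).round(2),"hole",(1000*(R.T@(s["ee_pos"]+s["ee_rot"]@np.array([.0006,-.0002,.219])-t))).round(1),"tilt",(s["ee_rot"][:,2]@R)[:2].round(4),"h",round(float(np.degrees(np.arctan2(s["ee_rot"][1,0],s["ee_rot"][0,0]))),2))
    if shotname: shot(d,shotname,(100,280,215,475),3)
if __name__=="__main__":
    import sys; rep(int(sys.argv[1]),sys.argv[2] if len(sys.argv)>2 else None)
E
python3 q.py 4
```

```text
clock: 13.15
ee_pos: [0.6304, -0.0144, 0.3546]
ee_rot: [[0.989, -0.149, -0.009], [-0.149, -0.989, -0.022], [-0.006, 0.024, -1.0]]
ft_force: [-12.5, 1.6, 10.3]
finger_gap: 0.0078
t 13.20 Fstand [-9.9  0.8  6.3] M [-0.01  1.87  0.02] hole [1.000e-01 3.000e+00 1.356e+02] tilt [-0.006  -0.0236] h -8.58
t 13.25 Fstand [-10.6  -0.2   6.8] M [-0.05  1.84  0.05] hole [1.000e-01 3.000e+00 1.357e+02] tilt [-0.0057 -0.0236] h -8.58
t 13.30 Fstand [-10.2   0.2   6.8] M [ 0.    1.77 -0.01] hole [1.000e-01 3.000e+00 1.356e+02] tilt [-0.0057 -0.0236] h -8.58
t 13.35 Fstand [-9.7 -0.3  6.1] M [-0.02  1.8   0.04] hole [1.000e-01 3.000e+00 1.356e+02] tilt [-0.0055 -0.0236] h -8.58
```

```bash
python3 -m inch '0.004 0 -0.003 0 0.002 0 0; 0.004 0 -0.001 0 0.001 0 0'; python3 q.py 3
```

```text
clock: 13.52
ee_pos: [0.6319, -0.0146, 0.3547]
ee_rot: [[0.989, -0.148, -0.012], [-0.149, -0.989, -0.022], [-0.009, 0.024, -1.0]]
ft_force: [-7.1, 0.4, 2.1]
finger_gap: 0.0079
t 13.57 Fstand [-6.6 -0.5 -0.8] M [-0.02  1.03  0.04] hole [  0.8   3.  135.8] tilt [-0.0093 -0.0239] h -8.55
t 13.62 Fstand [-6.7 -0.4 -1.1] M [0.02 1.   0.03] hole [  0.8   3.  135.8] tilt [-0.0092 -0.0239] h -8.56
t 13.67 Fstand [-6.8 -0.4 -0.3] M [-0.07  1.06  0.01] hole [  0.8   3.  135.8] tilt [-0.0092 -0.0239] h -8.56
```

```bash
python3 -m inch '0.006 0 0 0 0.004 0 0; 0.006 0 -0.0005 0 0.004 0 0; 0.006 0 -0.0005 0 0.004 0 0; 0.006 0 -0.0005 0 0.003 0 0'; python3 q.py 3 w11.png
```

```text
clock: 14.0
ee_pos: [0.6342, -0.0148, 0.3545]
ee_rot: [[0.989, -0.148, -0.02], [-0.148, -0.989, -0.022], [-0.016, 0.025, -1.0]]
ft_force: [-11.9, 1.5, 6.6]
finger_gap: 0.0075
t 14.05 Fstand [-13.6  -0.5   7.7] M [ 0.03  2.36 -0.06] hole [  1.6   3.  135.6] tilt [-0.0166 -0.0248] h -8.52
t 14.10 Fstand [-12.5   0.2   8. ] M [ 0.03  2.39 -0.08] hole [  1.5   3.  135.6] tilt [-0.0165 -0.0249] h -8.52
t 14.15 Fstand [-13.8   0.6   7.7] M [ 0.05  2.39 -0.11] hole [  1.6   2.9 135.6] tilt [-0.0164 -0.0248] h -8.52
```

View pics/w11.png

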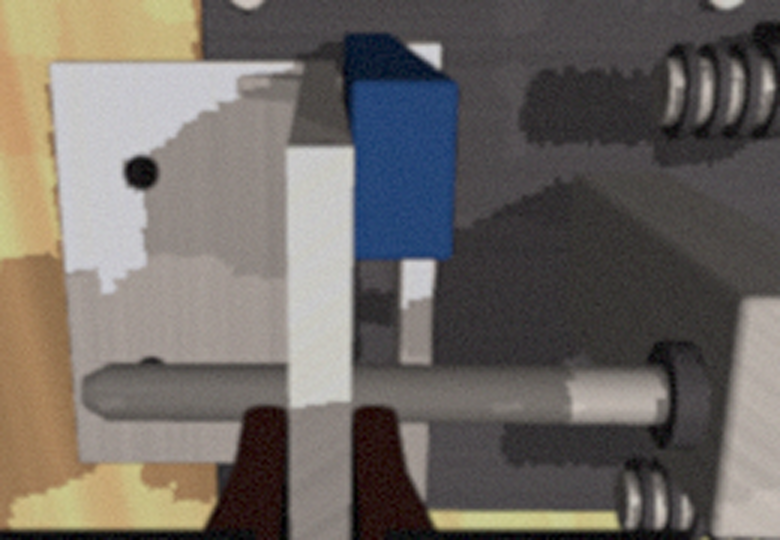

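```bash
python3 -m inch '0.003 0 -0.003 0 0.01 0 0; 0.003 0 -0.002 0 0.01 0 0; 0.004 0 -0.001 0 0.01 0 0'; python3 q.py 3
```

```text
clock: 14.4
ee_pos: [0.6326, -0.0144, 0.3546]
ee_rot: [[0.989, -0.147, 0.005], [-0.147, -0.989, -0.026], [0.009, 0.025, -1.0]]
ft_force: [-15.2, 2.6, 12.8]
finger_gap: 0.0081
t 14.45 Fstand [-10.1  -0.9   4.3] M [-0.1   2.58 -0.12] hole [  5.5   3.  135.6] tilt [ 0.0097 -0.0253] h -8.46
t 14.50 Fstand [-11.7  -1.    4.9] M [-0.07  2.68 -0.03] hole [  5.4   3.  135.6] tilt [ 0.0094 -0.0253] h -8.46
t 14.55 Fstand [-10.8  -0.7   4.1] M [-0.02  2.71 -0.06] hole [  5.4   3.  135.6] tilt [ 0.0092 -0.0253] h -8.46
```

```bash
python3 -m inch '0.006 0 -0.003 0 0.003 0 0; 0.006 0 -0.001 0 0.003 0 0'; python3 q.py 2;python3 -m inch '0.006 0 -0.002 0 0.004 0 0; 0.006 0 -0.001 0 0.004 0 0'; python3 q.py 2
```

```text
clock: 14.72
ee_pos: [0.6336, -0.0145, 0.3546]
ee_rot: [[0.989, -0.147, -0.001], [-0.147, -0.989, -0.026], [0.003, 0.026, -1.0]]
ft_force: [-12.7, 1.9, 10.5]
finger_gap: 0.0083
t 14.77 Fstand [-12.4   0.4   4.4] M [-0.03  2.36 -0.09] hole [  5.1   3.  135.7] tilt [ 0.0023 -0.0256] h -8.47
t 14.82 Fstand [-11.7  -0.3   6.4] M [ 0.01  2.36 -0.12] hole [  5.1   3.  135.7] tilt [ 0.0025 -0.0257] h -8.46
clock: 14.98
ee_pos: [0.6345, -0.0145, 0.3546]
ee_rot: [[0.989, -0.147, -0.005], [-0.147, -0.989, -0.026], [-0.002, 0.026, -1.0]]
ft_force: [-14.1, 1.8, 9.3]
finger_gap: 0.008
t 15.03 Fstand [-13.2  -0.    5.9] M [-0.03  2.34 -0.13] hole [  4.9   3.  135.6] tilt [-0.0018 -0.0261] h -8.47
t 15.08 Fstand [-13.4   0.1   6.6] M [-0.02  2.3  -0.15] hole [  5.    3.  135.7] tilt [-0.0016 -0.026 ] h -8.47
```

```bash
python3 -m inch '0.004 0 -0.005 0 0.005 0 0'; python3 q.py 2;python3 -m inch '0.005 0 -0.004 0 0.005 0 0'; python3 q.py 2
```

```text
clock: 15.17
ee_pos: [0.6342, -0.0145, 0.3552]
ee_rot: [[0.989, -0.147, -0.005], [-0.147, -0.989, -0.026], [-0.001, 0.026, -1.0]]
ft_force: [-5.5, 0.6, -10.9]
finger_gap: 0.0077
t 15.22 Fstand [-6.9  0.6 -5.9] M [-0.02  0.91 -0.11] hole [  5.2   3.  136.4] tilt [-0.0005 -0.0262] h -8.46
t 15.27 Fstand [-5.7  0.4 -6.2] M [ 0.04  1.11 -0.13] hole [  5.6   3.1 136.4] tilt [ 0.0002 -0.0261] h -8.46
clock: 15.35
ee_pos: [0.6353, -0.0146, 0.3554]
ee_rot: [[0.989, -0.147, -0.003], [-0.147, -0.989, -0.026], [0.001, 0.026, -1.0]]
ft_force: [-7.4, 0.5, -6.3]
finger_gap: 0.0082
t 15.40 Fstand [-6.9 -1.1 -4.3] M [-0.01  1.43 -0.11] hole [  6.5   3.  136.4] tilt [ 0.0013 -0.0262] h -8.47
t 15.45 Fstand [-6.9 -0.4 -4.4] M [ 0.    1.45 -0.13] hole [  6.5   3.  136.5] tilt [ 0.0012 -0.0263] h -8.46
```

```bash
python3 -m inch '0.007 0 -0.001 0 0.004 0 0; 0.007 0 -0.001 0 0.004 0 0'; python3 q.py 2;python3 -m inch '0.007 0 -0.001 0 0.004 0 0; 0.007 0 -0.001 0 0.005 0 0'; python3 q.py 2
```

```text
clock: 15.62
ee_pos: [0.6373, -0.0148, 0.3545]
ee_rot: [[0.989, -0.147, -0.007], [-0.147, -0.989, -0.026], [-0.003, 0.027, -1.0]]
ft_force: [-18.3, 2.1, 14.2]
finger_gap: 0.0076
t 15.67 Fstand [-14.5  -0.5   7.9] M [-0.04  2.62 -0.11] hole [  7.4   3.  135.6] tilt [-0.0036 -0.0266] h -8.47
t 15.72 Fstand [-14.4  -1.    7.6] M [-0.03  2.56 -0.1 ] hole [  7.4   3.  135.6] tilt [-0.0033 -0.0267] h -8.46
clock: 15.88
ee_pos: [0.6382, -0.0148, 0.3545]
ee_rot: [[0.989, -0.147, -0.012], [-0.147, -0.989, -0.026], [-0.008, 0.027, -1.0]]
ft_force: [-15.6, 2.1, 7.8]
finger_gap: 0.0076
t 15.93 Fstand [-15.3  -1.2   9. ] M [-0.01  2.7  -0.11] hole [  7.3   3.  135.6] tilt [-0.008  -0.0272] h -8.46
t 15.98 Fstand [-15.1   0.1   9.1] M [-0.07  2.65 -0.15] hole [  7.3   3.  135.6] tilt [-0.0078 -0.0272] h -8.46
```

```bash
python3 -m inch '0.004 0 -0.005 0 0.008 0 0; 0.004 0 -0.003 0 0.006 0 0'; python3 q.py 2;python3 -m inch '0.006 0 -0.003 0 0.005 0 0'; python3 q.py 2
```

```text
clock: 16.15
ee_pos: [0.6373, -0.0146, 0.3549]
ee_rot: [[0.989, -0.147, -0.006], [-0.147, -0.989, -0.027], [-0.002, 0.027, -1.0]]
ft_force: [-7.3, 0.8, -1.8]
finger_gap: 0.0079
t 16.20 Fstand [-8.9  0.  -3.1] M [-0.02  1.17 -0.1 ] hole [  7.8   3.  136. ] tilt [-0.0016 -0.0274] h -8.45
t 16.25 Fstand [-8.9 -0.7 -1.9] M [-0.08  1.26 -0.06] hole [  8.   3. 136.] tilt [-0.0016 -0.0274] h -8.45
clock: 16.33
ee_pos: [0.6383, -0.0147, 0.3549]
ee_rot: [[0.989, -0.147, -0.005], [-0.147, -0.989, -0.027], [-0.001, 0.028, -1.0]]
ft_force: [-9.7, 0.1, -0.5]
finger_gap: 0.0079
t 16.38 Fstand [-9.1 -0.  -1.8] M [-0.01  1.46 -0.15] hole [  9.5   3.  136. ] tilt [-0.0001 -0.0276] h -8.45
t 16.43 Fstand [-8.2  1.2 -2.2] M [-0.03  1.36 -0.09] hole [  9.4   3.  136. ] tilt [-0.0003 -0.0276] h -8.45
```

```bash
python3 -m inch '0.008 0 -0.004 0 0.005 0 0'; python3 q.py 2;python3 -m inch '0.008 0 -0.003 0 0.005 0 0'; python3 q.py 2
```

```text
clock: 16.52
ee_pos: [0.64, -0.0149, 0.355]
ee_rot: [[0.989, -0.147, -0.005], [-0.147, -0.989, -0.027], [-0.001, 0.028, -1.0]]
ft_force: [-10.0, 0.5, -5.7]
finger_gap: 0.0077
t 16.57 Fstand [-9.2  1.  -3.4] M [-0.03  1.43 -0.07] hole [ 11.2   3.  136. ] tilt [-0.0005 -0.0277] h -8.46
t 16.62 Fstand [-11.    0.2  -2.9] M [-0.03  1.42 -0.14] hole [ 11.1   3.  136. ] tilt [-0.0006 -0.0277] h -8.45
clock: 16.7
ee_pos: [0.6416, -0.0152, 0.3548]
ee_rot: [[0.989, -0.147, -0.006], [-0.147, -0.989, -0.027], [-0.002, 0.028, -1.0]]
ft_force: [-12.7, 1.4, 3.8]
finger_gap: 0.008
t 16.75 Fstand [-11.1  -0.3   0.9] M [ 0.    1.76 -0.12] hole [ 12.6   3.  135.9] tilt [-0.0014 -0.0279] h -8.46
t 16.80 Fstand [-11.9   0.2  -0.4] M [-0.02  1.64 -0.13] hole [ 12.5   3.  135.9] tilt [-0.0013 -0.0279] h -8.45
```

```bash
python3 -m inch '0.008 0 -0.0045 0 0.006 0 0'; python3 q.py 2;python3 -m inch '0.008 0 -0.0035 0 0.006 0 0'; python3 q.py 3 w12.png
```

```text
clock: 16.88
ee_pos: [0.6427, -0.0153, 0.3548]
ee_rot: [[0.989, -0.147, -0.007], [-0.147, -0.989, -0.027], [-0.003, 0.028, -1.0]]
ft_force: [-13.7, 1.8, -4.8]
finger_gap: 0.0077
t 16.93 Fstand [-12.9  -0.3  -1. ] M [-0.02  1.99 -0.16] hole [ 13.2   3.  135.9] tilt [-0.0027 -0.0281] h -8.46
t 16.98 Fstand [-11.6  -0.9  -2.3] M [-0.04  1.92 -0.14] hole [ 13.2   3.  135.9] tilt [-0.0026 -0.0282] h -8.45
clock: 17.07
ee_pos: [0.6436, -0.0154, 0.3548]
ee_rot: [[0.989, -0.147, -0.008], [-0.147, -0.989, -0.028], [-0.004, 0.028, -1.0]]
ft_force: [-14.3, 0.8, 3.8]
finger_gap: 0.0079
t 17.12 Fstand [-13.9  -1.    1.6] M [ 0.03  2.1  -0.14] hole [ 14.    3.  135.9] tilt [-0.0035 -0.0284] h -8.45
t 17.17 Fstand [-13.6  -0.4   1. ] M [-0.02  1.99 -0.12] hole [ 14.    3.  135.9] tilt [-0.0034 -0.0284] h -8.45
t 17.22 Fstand [-13.4  -0.5   1.5] M [ 0.02  2.   -0.16] hole [ 13.9   3.  135.8] tilt [-0.0034 -0.0284] h -8.45
```

View pics/w12.png

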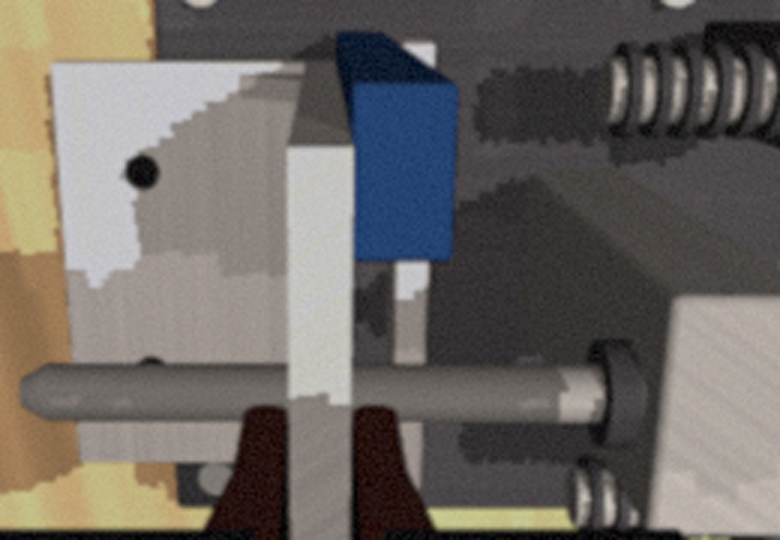

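```bash
python3 -m inch '0.006 0 -0.0045 0 0.010 0 0'; python3 q.py 4
```

```text
clock: 17.3
ee_pos: [0.6434, -0.0153, 0.3548]
ee_rot: [[0.989, -0.147, -0.004], [-0.147, -0.989, -0.028], [0.001, 0.029, -1.0]]
ft_force: [-14.4, 1.9, -3.6]
finger_gap: 0.008
t 17.35 Fstand [-12.9  -1.1  -1.1] M [ 0.03  2.33 -0.21] hole [ 14.4   3.  135.9] tilt [ 0.001  -0.0287] h -8.44
t 17.40 Fstand [-13.5  -0.7  -0.4] M [ 0.06  2.3  -0.1 ] hole [ 14.5   3.  135.9] tilt [ 0.0009 -0.0286] h -8.44
t 17.45 Fstand [-13.2  -0.4  -1.1] M [ 0.05  2.28 -0.18] hole [ 14.4   3.  135.8] tilt [ 0.0008 -0.0286] h -8.44
t 17.50 Fstand [-13.4  -0.9  -1. ] M [ 0.04  2.35 -0.15] hole [ 14.4   3.  135.9] tilt [ 0.0008 -0.0286] h -8.45
```

```bash
python3 - <<'E'
from q import *
R,t=pose([.6285,-.0222,0,np.radians(-8.65)]);L=[]
for i in range(150):
    cam('scene' if i%2 else 'wrist'); L.append(monitor.sense()["ft_force"]@R)
L=np.array(L); print(L.mean(0),L.min(0),L.max(0))
for k in range(0,150,30): print(L[k:k+30].mean(0).round(2))
rep(2,"w13.png"); d=cam("scene"); shot(d,"s13.png",(140,280,220,340),5)
E
```

```text
[-13.17886698  -0.64388428  -0.83131551] [-14.29807555  -2.09580418  -2.60510797] [-12.02841171   0.57545537   0.56060203]
[-13.19  -0.58  -0.83]
[-13.08  -0.65  -0.83]
[-13.23  -0.65  -0.72]
[-13.19  -0.8   -0.89]
[-13.21  -0.55  -0.89]
t 25.05 Fstand [-13.6  -0.8  -1. ] M [ 0.01  2.25 -0.15] hole [ 14.4   3.  135.9] tilt [ 0.0007 -0.0286] h -8.45
t 25.10 Fstand [-13.   -0.3  -1.1] M [ 0.02  2.29 -0.14] hole [ 14.5   3.  135.9] tilt [ 0.0008 -0.0286] h -8.45
```

View pics/s13.png

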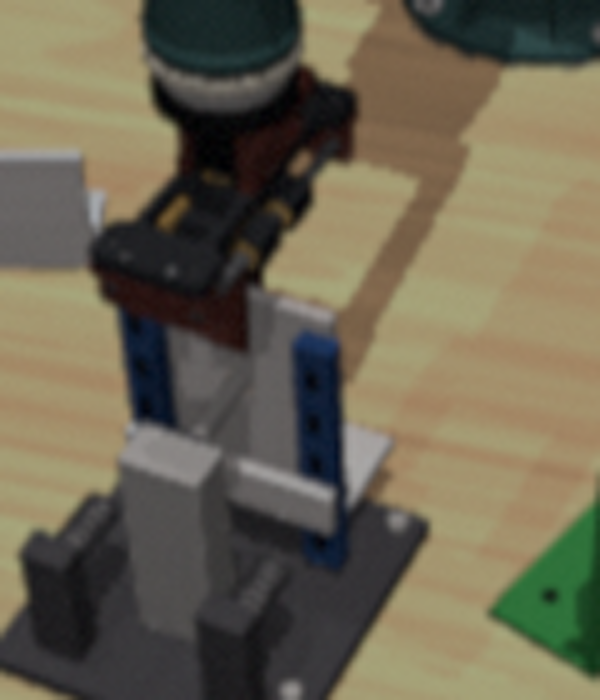

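View pics/w13.png

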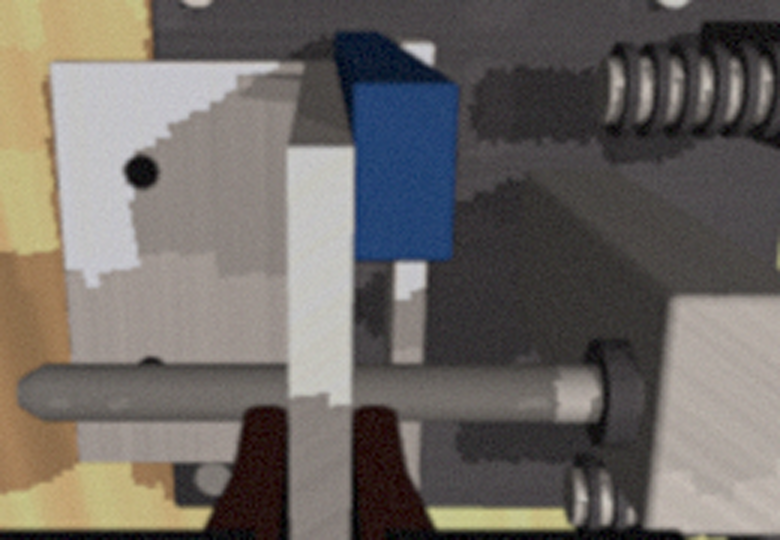

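The pictures show the plate flat on both posts with the peg through the hole, and the push held steady for 7.5 s. I'm handing in.

```bash
python3 -c "
from station import env; print(env.finish_job())"; python3 plan.py
```

```text
the job is handed in; nothing more can be done
None
the job is handed in; nothing more can be done
```

The tall bracket hangs on the peg by its round hole, foot towards the robot. I handed the job in with the arm still gripping it and pressing its back against the sprung fence.

- **Push:** in the last 7.5 s before handing in, the wrist force along the push direction averaged 13.2 N and stayed between 12.0 and 14.3 N. Estimated fence travel was about 18 mm, or about 11 N of spring force. I put the 2 N difference down to friction on the peg. I did not measure the spring force separately.
- **Easing it on:** while I was reducing the friction on the peg, the push rose and fell. The highest wrist reading along the push direction was about 18 N, for a moment. That is above the 17 N upper limit, but fence travel was then only about 11 mm, roughly 7 N on the fence, so most of it was peg friction. All later readings stayed below 16 N.
- **Fit:** the gripper, which holds the plate flat, read about 0.05° of forward tilt and about 0.2° of heading error against my estimate of the stand's heading. In the pictures the peg goes through the hole and the back is against both posts. The bracket turned about 1.4° sideways in the grip when lifted, and I corrected for that before hanging it. Some of its weight is still carried by the gripper.
- **Other items:** I made no contact with the spare bracket, parts bin or wrench. I did not take a final picture to confirm where they are.

The job took about 25 s of the 51 s allowed.

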